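# Swing the curved locking pin home on the bench press

## Robot

A 6-joint arm with a two-finger parallel gripper is mounted at the origin on the work surface. World frame = base frame: x ahead of the robot, y to its left, z up, the work surface at z = 0. Lengths are in m, angles in rad, forces in N, time in s.
With the tool pointing down it reaches from about 0.3 to 0.775 m from the base axis. Payload 14.6 kg.
Tool frame: the origin (TCP) lies at the very end of the fingers, on their centre line; the grasp point (between the pads) lies 19 mm behind it (pinch_z is the distance from the TCP to the grasp point, in m); z points along the fingers, y is the direction in which the jaws open and shut (so a half turn about z gives the same grasp; the last joint's range is limited). The gripper opens to 94 mm and grips with 3 to 60 N. Pads are 16 mm wide; open, the fingers measure 119 mm over their backs; the gripper's body (75 mm by 177 mm) begins 78 mm behind the grasp point.
Start: joints at [-1.214, 0.3, 1.521, -0, 1.321, -0.067], TCP at [0.226, -0.501, 0.205] pointing down, gripper open.
Joint ranges: [-3.03, 3.03], [-0.79, 2.21], [0.23, 2.52], [-1.04, 4.18], [0, 3.07], [-2.55, 2.55]. Speed limits (rad/s): [2.22, 2.22, 2.57, 3.14, 3.14, 3.14].

## Interface

Orientations are given as [roll, pitch, yaw] about the fixed x, y, z axes, in that order (R = Rz(yaw) Ry(pitch) Rx(roll)).
In Python, from station import get_obs, camera, hand_in, pinch_z gives the robot as it stands.
- The arm moves only by the tool servo_tool, never from a script. Its argument "moves" is a list that holds one entry, the list of rows, each a list of 7 numbers: the turn, a rotation vector about the tool's x, y, z normalised to -1 to 1, where 1 is pi/2 rad, then the shift along the tool's x, y, z normalised to -1 to 1, where 1 is 500 mm, then the closure, from 0 (fully open) to 1 (shut). In form: [[[rx, ry, rz, x, y, z, hand], ...]]. A call has 1 to 12 rows; each row is the pose to reach, as a shift and turn from the pose measured when the call began, along the tool's axes at that moment; what a row does not reach only later rows make up. A row lasts 1/12 s, in which the tool goes at most 41.7 mm and 7.16 degrees, less where a joint would pass 70% of its speed; a pose out of reach is approached as far as the arm can. A call with a number of a shift or a turn outside -1 to 1 is refused whole. A call with a gripper value outside its range is refused whole. The fingers move at their own pace and stop on an object; "squeeze" is the grip in N (left out, the last holds). Time passes only in rows, so rows that repeat a pose let the fingers close. It gives the time, the measured TCP pose, the force and the opening at its end, in the units of the state.
- get_obs(): the state, without advancing time (a new reading comes with each control period).
- camera(name): name is "scene" or "top" or "wrist"; returns a dict with "color" (420x560x3 uint8, red, green, blue), "intrinsics" (3x3 intrinsics, pixels), "distortion" ([k1, k2, p1, p2, k3] as OpenCV has them; the pictures are not rectified), "rvec" (rotation vector, rad) and "tvec" (3), from world to camera coordinates, as OpenCV has them. Camera axes: x right, y down, z forward; pixel columns grow to the right and rows downward; lengths in m; the calibration is good to about 2 mm. A picture is of the moment at which its call begins. There is no depth.
- hand_in(): hands the job in, once; it reports no verdict.
The state is a dict: "time_s": time; "qpos": joint angles; "joint_vel": joint speeds; "tau": joint torques, N m; "ee_pos": TCP position; "eef_rot": TCP orientation; "force": force on the tool from outside, world axes, zero at the start; "moment": the same for the moment, N m; "grip_width": finger opening in m.
Only numpy, scipy, OpenCV 4.12 (cv2) and the standard library are available. Lean on these libraries where they do the work, as an engineer would, in place of code of your own. Each camera call takes 0.05 s, during which the arm holds its last target.

## Task

Lock the press: pick up the curved locking pin by its handle, swing its rod along its own arc through the lock eye, and press the nose against the stop screw with about 10 N for about a second, never pushing on the eye or the stop with more than 20 N. Then let go, leaving the pin standing upright on the press plate in that place, fully home. Do not disturb the straight spare pin, the pen cup or the flange.

Things in the scene. Friction and masses are not known exactly. Their poses are not given: they have to be found in the camera images.
- fixture: Fixed lock station of the press: cream plate, 10 mm thick, reaching from 140 mm before to 50 mm behind the eye and 107 mm to either side, with a cream housing, 75 mm high, on its far edge. Origin: on the bench, straight under the eye. x points from the eye to the housing, z up.
- eye: Lock eye: standing steel ring of 8 mm round bar, bore 14.5 mm, outside 31 mm, on a post with a foot 28 mm wide. Origin: centre of the bore, 45 mm above the plate's top. y runs through the bore, the way of threading; x points to the housing (axes as the fixture's). When the pin is home its arc centre lies 60 mm from the origin along -x, at the same height.
- stop: Cream block 28 x 30 x 60 mm with a steel set screw whose 16 mm wide flat face meets the nose. Origin: centre of that face at mid setting; x points from the nose into the block, level, along the arc's tangent. The screw is set up to 8 mm either way along x each time, which is not measured: find it by touch. It is rigid.
- hook: Curved dark steel pin, about 0.35 kg. Handle: upright bar 14 (x) x 30 (y) mm, 90 mm high, on a round foot 36 mm wide, 10 mm high; stands by itself. Origin: centre of the foot's underside. A rod 10 mm thick leaves the handle along +y at height 45 mm, on a level arc of 105 degrees, radius 60 mm, centred at x = -60 mm, y = 0. Turning it anticlockwise (from above) about that centre drives the nose on.
- hook_handle (a point): Point in the middle of the curved pin's handle, 72 mm above its underside; grasp here from above, fingers on the 14 mm thickness (closing along the pin's x).
- hook_nose (a point): Centre of the curved pin's round nose (radius 5 mm), on the rod's axis at the end of its arc. At home it is about 60 degrees of arc past the eye, touching the screw.
- hook_mid (a point): Point on the axis of the curved rod, 45 degrees of arc from the handle. At home it lies in the eye's bore, up to about 8 mm before or after its centre according to the screw, with the pin's foot on the plate.
- spare: Straight dark steel spare pin: the same handle and foot, but a straight rod 10 mm thick, 100 mm long along +y at height 45 mm. Not to be used or moved. Origin: centre of the foot's underside.
- cup: Steel pen cup, 72 mm wide, 95 mm high, with pens up to 140 mm high. Bystander. Origin: centre of its underside.
- flange: Aluminium flange disc, 72 mm wide, 16 mm high, lying flat. Bystander. Origin: centre of its underside.
Not all that is in view belongs to the job. Leave any blue, green or yellow look-alike of the hook alone.

How it is judged:
By the outcome, as a careful person would: the job done as asked, in the order asked, and still so for the second after the job is handed in, with the robot touching nothing.
It also fails if it takes over 69 s, if anything falls off the work surface, if the arm or the gripper's body presses on something with over 40 N, if the wrist force passes 120 N, or if a joint passes its speed limit or range.

## Working session

There is one attempt and no reset: what is moved stays moved. The work goes in short steps, Python scripts to look and compute and a tool call to move; the robot and the scene stay as the last step left them, time stands still between calls to the robot, and variables do not carry over. Pictures are saved under pics/ and viewed, and the job is handed in when it is done.

Besides the shell and the picture viewer there is one more tool, called by a JSON object that holds its "fn" and its "kwargs". servo_tool: Moves the arm, as the interface text tells. Scaled input: -1 to 1 covers 500 mm each way for a shift and pi/2 rad each way for a turn. Its arguments: {"type":"object","properties":{"moves":{"type":"array"},"squeeze":{"type":"number"}},"required":["moves"]}

```bash
ls; mkdir -p pics
python3 - <<'E'
from station import *
import cv2
print(get_obs(), pinch_z)
for n in ("scene","top","wrist"):
    c=camera(n); cv2.imwrite(f"pics/{n}0.png",c["color"][:,:,::-1]); print(n,c["intrinsics"],c["distortion"],c["rvec"],c["tvec"])
E
```

```text
pics
{'time_s': 0.0, 'qpos': array([-1.21360800e+00,  3.00491254e-01,  1.52158624e+00, -1.02976451e-05,
        1.32071419e+00, -6.66075884e-02]), 'joint_vel': array([ 0.00093172, -0.00111995,  0.00183132,  0.00024652,  0.0003911 ,
       -0.00125706]), 'tau': array([ 2.29265161e-04, -5.31799507e+01, -3.52732408e+01,  7.08829612e-02,
        2.43914605e-02, -1.20249942e-04]), 'ee_pos': array([ 0.22606949, -0.50109481,  0.2048731 ]), 'eef_rot': array([-3.14039562e+00, -6.98533017e-05,  4.23798429e-01]), 'force': array([-1.18155323, -0.81558746,  0.09440432]), 'moment': array([ 0.02988738, -0.02276635,  0.04085243]), 'grip_width': 0.0932900990721621} 0.0188
scene [[520.91670263   0.         274.12696007]
 [  0.         520.91670263 203.62713549]
 [  0.           0.           1.        ]] [0.00104119 0.         0.         0.         0.        ] [ 1.44410872  2.30000281 -0.74453257] [ 0.33828298 -0.30877681  1.8906838 ]
top [[454.72659228   0.         278.10120672]
 [  0.         454.72659228 211.21596972]
 [  0.           0.           1.        ]] [-0.05270806  0.          0.          0.          0.        ] [ 2.12786623 -2.19271029  0.10719664] [-0.1087892   0.5636714   1.30378801]
wrist [[330.41533127   0.         275.00199597]
 [  0.         330.41533127 215.27175341]
 [  0.           0.           1.        ]] [-0.06268954  0.          0.          0.          0.        ] [-2.46352766  1.59261263  0.1924203 ] [-0.55020234 -0.02339414  0.39050217]
```

View pics/scene0.png

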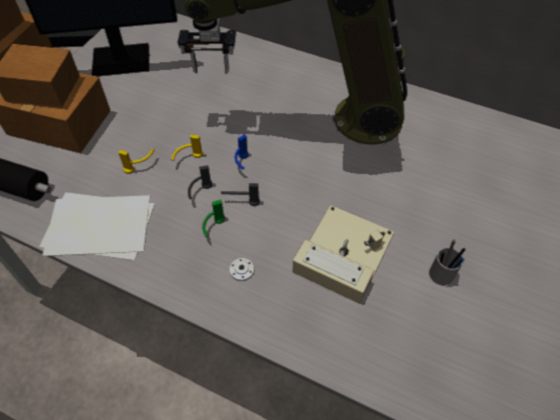

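View pics/top0.png

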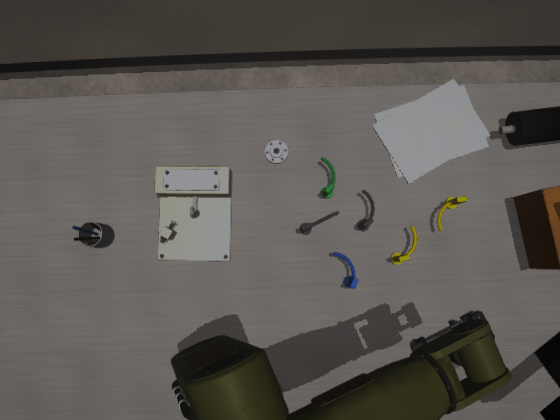

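View pics/wrist0.png

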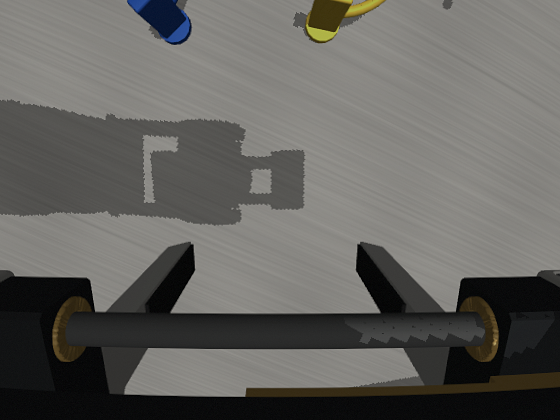

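The dark hook has its handle near (364,225) in top, with the dark spare at (305,229). The fixture is around (195,215), with the eye near (194,207) and the stop near (168,231). I'll enlarge those regions next.

Run:
```python
import cv2
t=cv2.imread("pics/top0.png"); s=cv2.imread("pics/scene0.png")
def crop(im,x,y,w,h,k,n): cv2.imwrite(n,cv2.resize(im[y:y+h,x:x+w],None,fx=k,fy=k,interpolation=cv2.INTER_CUBIC))
crop(t,330,170,80,80,7,"pics/c_hook.png")
crop(t,150,155,90,115,5,"pics/c_fix.png")
crop(s,170,150,80,60,8,"pics/s_hook.png")
crop(s,285,200,120,100,6,"pics/s_fix.png")
```

```text
(no output)
```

View pics/c_hook.png

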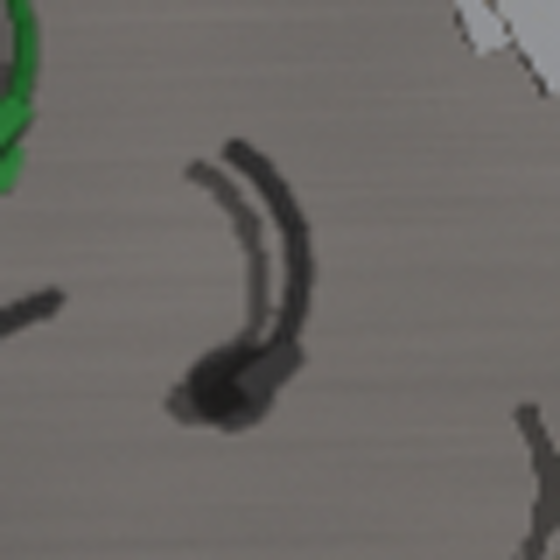

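View pics/c_fix.png

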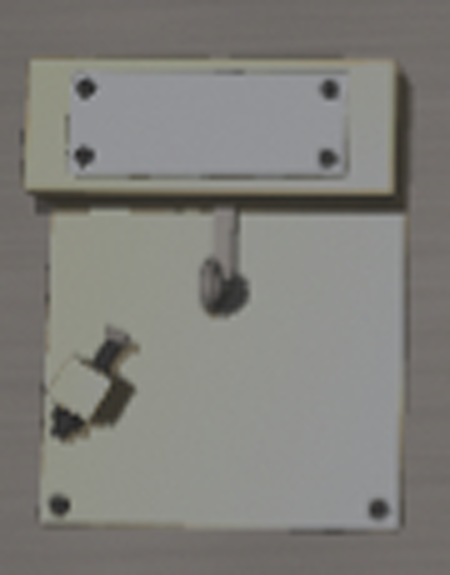

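View pics/s_hook.png

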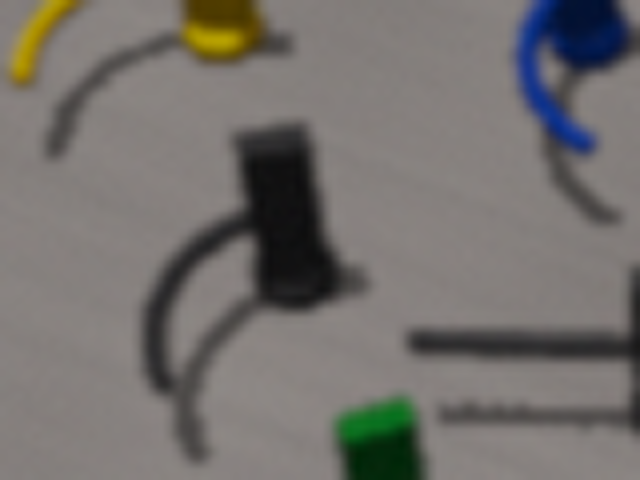

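View pics/s_fix.png

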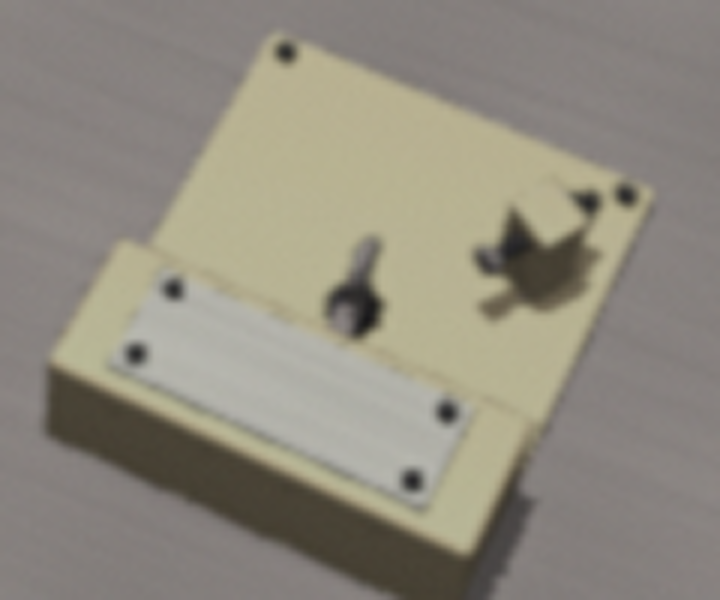

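```bash
cat > h.py <<'E'
import numpy as np, cv2, pickle, os
from scipy.optimize import least_squares
def save(name,fn):
    from station import camera
    c=camera(name); cv2.imwrite(f"pics/{fn}.png",c["color"][:,:,::-1]); pickle.dump(c,open(f"pics/{fn}.pkl","wb")); return c
def proj(c,P):
    return cv2.projectPoints(np.asarray(P,float).reshape(-1,1,3),np.float64(c["rvec"]),np.float64(c["tvec"]),np.float64(c["intrinsics"]),np.float64(c["distortion"]))[0].reshape(-1,2)
def ray(c,uv,z):
    p=cv2.undistortPoints(np.float64([[uv]]),np.float64(c["intrinsics"]),np.float64(c["distortion"]))[0,0]
    R=cv2.Rodrigues(np.float64(c["rvec"]))[0]; C=-R.T@np.float64(c["tvec"]).ravel(); d=R.T@np.array([p[0],p[1],1.])
    return C+d*(z-C[2])/d[2]
def tf(x,P,z=0):
    P=np.asarray(P,float); c,s=np.cos(x[2]),np.sin(x[2])
    return np.c_[x[0]+c*P[:,0]-s*P[:,1],x[1]+s*P[:,0]+c*P[:,1],P[:,2]+z]
def fit(x0,obs,z=0): # obs list of (cam, P(n,3) , uv)
    f=lambda x:np.concatenate([(proj(c,tf(x,P,z))-np.asarray(uv,float)).ravel() for c,P,uv in obs])
    r=least_squares(f,x0,loss='soft_l1',x_scale=[.01,.01,.1]); return r.x,f(r.x).reshape(-1,2)
E
python3 - <<'E'
from h import *
t=save("top","top1"); s=save("scene","scene1")
T=lambda x,y:(150+(x+.5)/5-.5,155+(y+.5)/5-.5); S=lambda x,y:(285+(x+.5)/6-.5,200+(y+.5)/6-.5)
print(ray(t,T(220,520),.01))
P=[[-.14,.107,.01],[-.14,-.107,.01],[0,0,.055]]
o=[(t,P,[T(42,523),T(402,528),T(209,283)]),(s,P,[S(655,190),S(275,30),S(355,308)])]
x,r=fit([.6,.25,0],o);print("fix",x,r.round(2))
for one in o: print(fit([.6,.25,0],[one])[0])
H=lambda x,y:(330+(x+.5)/7-.5,170+(y+.5)/7-.5); K=lambda x,y:(170+(x+.5)/8-.5,150+(y+.5)/8-.5)
a=np.radians([30,60]);
arc=lambda d:[-.06+.06*np.cos(np.radians(d)),.06*np.sin(np.radians(d)),.045]
# top-of-handle centre, tip of rod end (105+4.8deg), foot
P=[[0,0,.09],arc(109),[0,0,0.0]]
print(ray(t,H(270,370),.09),ray(t,H(233,145),.045))
o=[(t,[P[0],P[1]],[H(272,368),H(232,143)]),(s,[P[0],P[1]],[K(272,137),K(167,390)])]
for a0 in (-2,-1,0,1,2,3):
    x,r=fit([.58,-.26,a0],o);print("hook",x,np.abs(r).sum().round(2),r.round(2).tolist())
E
```

```text
[0.42909523 0.12848717 0.01      ]
fix [ 0.56636942  0.12462973 -0.04117504] [[-0.85 -0.22]
 [-0.96 -0.21]
 [-0.   -0.42]
 [-0.65 -0.23]
 [-0.99 -0.25]
 [ 0.38 -7.1 ]]
[ 0.56550048  0.12348285 -0.03414484]
[ 0.56888295  0.12633514 -0.0479249 ]
[ 0.51438569 -0.37660221  0.09      ] [ 0.61228681 -0.3745048   0.045     ]
hook [ 0.51509203 -0.37596837 -2.48257038] 3.31 [[-0.52, 0.04], [-0.68, 0.17], [-0.65, -0.15], [-0.66, -0.44]]
hook [ 0.51509203 -0.37596837 -2.48257037] 3.31 [[-0.52, 0.04], [-0.68, 0.17], [-0.65, -0.15], [-0.66, -0.44]]
hook [ 0.51509203 -0.37596837  3.80061494] 3.31 [[-0.52, 0.04], [-0.68, 0.17], [-0.65, -0.15], [-0.66, -0.44]]
hook [ 0.51509203 -0.37596837  3.80061494] 3.31 [[-0.52, 0.04], [-0.68, 0.17], [-0.65, -0.15], [-0.66, -0.44]]
hook [ 0.51509203 -0.37596837  3.80061494] 3.31 [[-0.52, 0.04], [-0.68, 0.17], [-0.65, -0.15], [-0.66, -0.44]]
hook [ 0.51509203 -0.37596837  3.80061494] 3.31 [[-0.52, 0.04], [-0.68, 0.17], [-0.65, -0.15], [-0.66, -0.44]]
```

```bash
cat >> h.py <<'E'
def Reul(e):
    from scipy.spatial.transform import Rotation as R
    return R.from_euler('xyz',e).as_matrix()
def goal(o,pos,yaw,roll=np.pi,pitch=0):
    "normalised turn+shift from obs o to tool pose"
    from scipy.spatial.transform import Rotation as R
    A=Reul(o["eef_rot"]);B=Reul([roll,pitch,yaw])
    rv=R.from_matrix(A.T@B).as_rotvec()/(np.pi/2); sh=A.T@(np.array(pos)-o["ee_pos"])/.5
    return np.r_[rv,sh].round(4)
E
python3 - <<'E'
from h import *; from station import *
c=camera("wrist");o=get_obs()
R=cv2.Rodrigues(np.float64(c["rvec"]))[0];C=-R.T@np.float64(c["tvec"]).ravel()
A=Reul(o["eef_rot"]); print(A.T@(C-o["ee_pos"]), (A.T@R.T).round(3))
h=np.array([.5151,-.376]);u=np.array([np.cos(-.912),np.sin(-.912)])
for d in (0,-.05,.05):
  p=np.r_[h+d*u,.21]; print(d,p,goal(o,p,-.912))
E
```

```text
[ 0.06983033  0.00030339 -0.17980374] [[-0.001 -0.971 -0.238]
 [ 1.    -0.001  0.001]
 [-0.001 -0.238  0.971]]
0 [ 0.5151 -0.376   0.21  ] [-2.000e-04  1.000e-04  8.504e-01  6.298e-01  9.300e-03 -9.400e-03]
-0.05 [ 0.48449172 -0.33646352  0.21      ] [-2.000e-04  1.000e-04  8.504e-01  6.065e-01 -8.800e-02 -9.400e-03]
0.05 [ 0.54570828 -0.41553648  0.21      ] [-2.000e-04  1.000e-04  8.504e-01  6.531e-01  1.065e-01 -9.500e-03]
```

{"fn": "servo_tool", "kwargs": {"moves": [[[0, 0, 0.08, 0.075, 0.0, 0, 0.2], [0, 0, 0.16, 0.15, 0.0, 0, 0.4], [0, 0, 0.24, 0.22, 0, 0, 0.4], [0, 0, 0.32, 0.3, -0.01, 0, 0.4], [0, 0, 0.4, 0.37, -0.02, 0, 0.4], [0, 0, 0.48, 0.45, -0.03, 0, 0.4], [0, 0, 0.56, 0.53, -0.04, 0, 0.4], [0, 0, 0.64, 0.6, -0.05, 0, 0.4], [0, 0, 0.72, 0.616, -0.05, 0, 0.4], [0, 0, 0.8, 0.616, -0.05, 0, 0.4], [0, 0, 0.85, 0.616, -0.05, 0, 0.4], [0, 0, 0.85, 0.616, -0.05, 0, 0.4]]]}}

```text
time_s: 1.3
ee_pos: [0.4968, -0.3515, 0.205]
eef_rot: [3.142, 0.001, -0.917]
force: [0.1, -0.4, -0.6]
grip_width: 0.056
```

Run:
```python
from h import *; from station import *
o=get_obs();print(o["time_s"],o["ee_pos"],o["eef_rot"],o["qpos"],o["grip_width"],o["force"])
c=save("wrist","w1")
arc=lambda d:[-.06+.06*np.cos(np.radians(d)),.06*np.sin(np.radians(d)),.045]
x=[.5151,-.376,-2.4826]
P=[[a,b,.09] for a,b in((.007,.015),(.007,-.015),(-.007,-.015),(-.007,.015))]+[arc(d) for d in(15,45,75,105)]
print(proj(c,tf(x,P)).round(1).tolist())
```

```text
1.3 [ 0.49679826 -0.35150958  0.20501661] [ 3.14156718e+00  8.24677115e-04 -9.16866162e-01] [-6.76028187e-01  4.32388215e-01  1.34240416e+00  1.75570424e-04
  1.36760723e+00  1.81159879e+00] 0.05603989440901091 [ 0.08823051 -0.43046965 -0.59760521]
[[284.3, 162.2], [284.3, 195.6], [268.8, 195.7], [268.5, 162.3], [274.2, 158.1], [258.5, 131.2], [231.1, 115.4], [200.0, 115.8]]
```

View pics/w1.png

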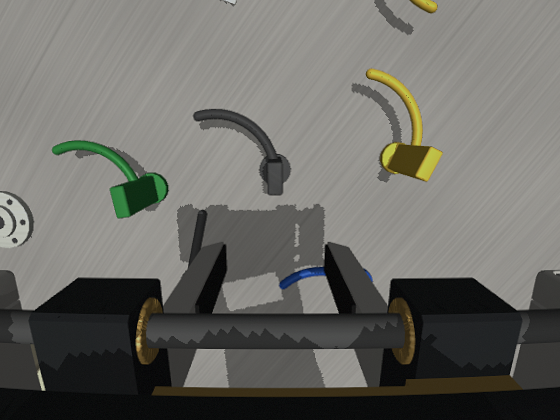

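The hook is in view: handle top at about (275,177), nose at about (198,116). The spare's rod is at (200,230), left of the left finger. I'll zoom in and fit.

Run:
```python
import cv2
t=cv2.imread("pics/w1.png")
cv2.imwrite("pics/w1c.png",cv2.resize(t[100:205,185:300],None,fx=5,fy=5,interpolation=cv2.INTER_CUBIC))
```

```text
(no output)
```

View pics/w1c.png

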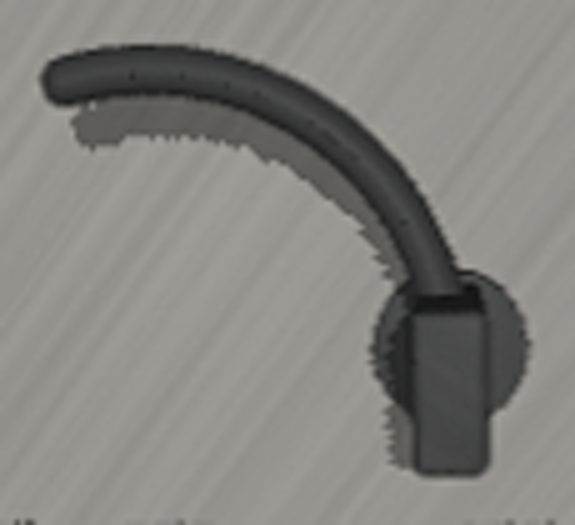

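Run:
```python
from h import *
c=pickle.load(open("pics/w1.pkl","rb"))
W=lambda x,y:(185+(x+.5)/5-.5,100+(y+.5)/5-.5)
arc=lambda d:[-.06+.06*np.cos(np.radians(d)),.06*np.sin(np.radians(d)),.045]
P=[[a,b,.09] for a,b in((-.007,.015),(.007,.015),(.007,-.015),(-.007,-.015))]+[arc(105)]
uv=[W(415,312),W(488,312),W(490,475),W(414,475),W(67,78)]
x,r=fit([.515,-.376,-2.48],[(c,P,uv)]);print(x,r.round(2).tolist())
```

```text
[ 0.51662644 -0.37559588 -2.48000512] [[-0.82, -0.37], [0.4, -0.51], [0.1, 0.28], [-0.16, 0.41], [0.39, 0.19]]
```

Run:
```python
from h import *; from station import *
o=get_obs()
print(goal(o,[.5164,-.3757,.12],-.909),goal(o,[.5164,-.3757,.0535],-.909))
```

```text
[-0.      0.0004 -0.0018  0.0622 -0.0019  0.1702] [-0.      0.0004 -0.0018  0.0623 -0.0019  0.3032]
```

{"fn": "servo_tool", "kwargs": {"moves": [[[0, 0.0004, -0.002, 0.03, -0.001, 0.03, 0.4], [0, 0.0004, -0.002, 0.062, -0.002, 0.09, 0.4], [0, 0.0004, -0.002, 0.062, -0.002, 0.15, 0.4], [0, 0.0004, -0.002, 0.062, -0.002, 0.2, 0.4], [0, 0.0004, -0.002, 0.062, -0.002, 0.25, 0.4], [0, 0.0004, -0.002, 0.062, -0.002, 0.28, 0.4], [0, 0.0004, -0.002, 0.062, -0.002, 0.303, 0.4], [0, 0.0004, -0.002, 0.062, -0.002, 0.303, 0.4], [0, 0.0004, -0.002, 0.062, -0.002, 0.303, 0.4], [0, 0.0004, -0.002, 0.062, -0.002, 0.303, 0.4]]]}}

```text
time_s: 2.18
ee_pos: [0.5168, -0.376, 0.055]
eef_rot: [-3.141, -0.002, -0.908]
force: [-0.7, -1.5, 0.8]
grip_width: 0.0566
```

Run:
```python
from h import *; from station import *
o=get_obs();print(o["ee_pos"],o["eef_rot"],o["force"])
print(goal(o,[.5164,-.3757,.053],-.909))
c=save("wrist","w2")
```

```text
[ 0.51684706 -0.37603255  0.0550163 ] [-3.14114294e+00 -1.91533094e-03 -9.07662493e-01] [-0.66645225 -1.47095041  0.81318925]
[-0.0003 -0.0012  0.0009 -0.0011  0.0003  0.004 ]
```

View pics/w2.png

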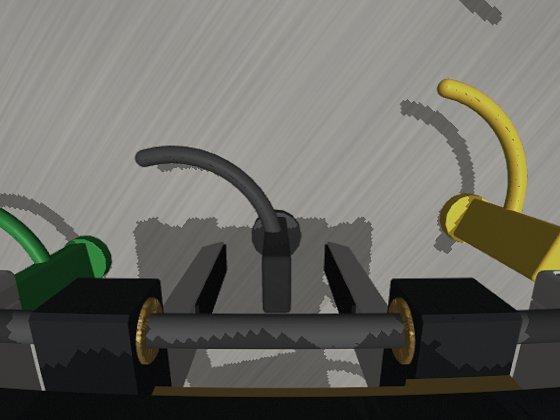

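{"fn": "servo_tool", "kwargs": {"moves": [[[0, -0.001, 0.001, -0.001, 0, 0.004, 0.6], [0, -0.001, 0.001, -0.001, 0, 0.004, 0.75], [0, -0.001, 0.001, -0.001, 0, 0.004, 0.85], [0, -0.001, 0.001, -0.001, 0, 0.004, 0.9], [0, -0.001, 0.001, -0.001, 0, 0.004, 1], [0, -0.001, 0.001, -0.001, 0, 0.004, 1], [0, -0.001, 0.001, -0.001, 0, 0.004, 1], [0, -0.001, 0.001, -0.001, 0, 0.004, 1]]], "squeeze": 15}}

```text
time_s: 2.9
ee_pos: [0.5165, -0.3756, 0.0531]
eef_rot: [-3.141, -0.001, -0.909]
force: [-0.5, -0.8, 0.3]
grip_width: 0.0141
```

{"fn": "servo_tool", "kwargs": {"moves": [[[0, 0, 0, 0, 0, 0, 1], [0, 0, 0, 0, 0, 0, 1], [0, 0, 0, 0, 0, 0, 1], [0, 0, 0, 0, 0, 0, 1]]], "squeeze": 60}}

```text
time_s: 3.23
ee_pos: [0.5165, -0.3757, 0.0531]
eef_rot: [-3.141, -0.0, -0.909]
force: [-1.3, 0.2, 0.2]
grip_width: 0.0135
```

Run:
```python
from h import *; from station import *
o=get_obs();print(o["ee_pos"],o["eef_rot"],o["force"],o["moment"])
c=save("wrist","w3")
t=cv2.imread("pics/w3.png")
cv2.imwrite("pics/w3c.png",cv2.resize(t[140:330,130:310],None,fx=3,fy=3,interpolation=cv2.INTER_CUBIC))
```

```text
[ 0.51651839 -0.37565673  0.05308482] [-3.14119122e+00 -4.86880401e-04 -9.09459569e-01] [-1.30552744  0.23956942  0.18731396] [ 0.02189318  0.11390766 -0.00161138]
```

View pics/w3c.png

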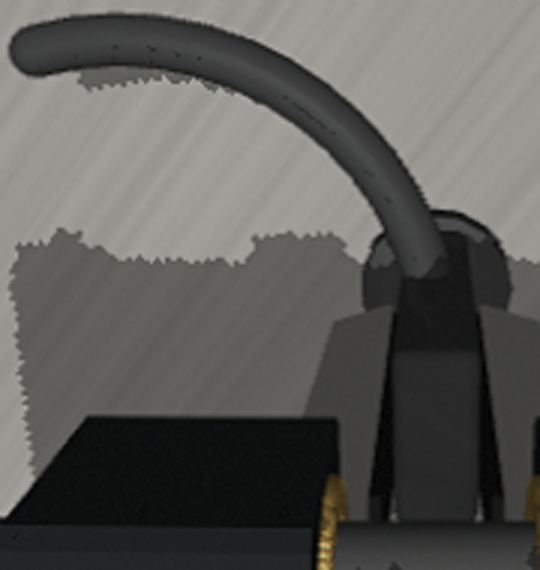

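Run:
```python
from h import *
c=pickle.load(open("pics/w3.pkl","rb"))
W=lambda x,y:(130+(x+.5)/3-.5,140+(y+.5)/3-.5)
arc=lambda d:[-.06+.06*np.cos(np.radians(d)),.06*np.sin(np.radians(d)),.045]
P=[[a,b,.09] for a,b in((-.007,.015),(.007,.015))]+[arc(105)]
uv=[W(394,352),W(480,352),W(39,45)]
x,r=fit([.515,-.376,-2.48],[(c,P,uv)]);print(x,r.round(2).tolist())
yaw=-.90946
d=x[:2]-[.51652,-.37566]
print("hook rel tool (along toolx, toolleft):",d@[np.cos(yaw),np.sin(yaw)],d@[-np.sin(yaw),np.cos(yaw)],x[2]+np.pi/2-yaw)
im=cv2.imread("pics/w3.png")
for th in range(0,110,5):
    for dr in(-.005,0,.005):
        a=np.radians(th);p=[-.06+(.06+dr)*np.cos(a),(.06+dr)*np.sin(a),.045]
        u=proj(c,tf(x,[p]))[0];cv2.circle(im,tuple(int(round(v)) for v in u),0,(0,0,255),-1)
cv2.imwrite("pics/w3o.png",cv2.resize(im[140:330,130:310],None,fx=3,fy=3,interpolation=cv2.INTER_NEAREST))
```

```text
[ 0.51726324 -0.37465359 -2.49532825] [[-1.18, -0.3], [0.58, 0.11], [0.35, 0.2]]
hook rel tool (along toolx, toolleft): -0.0003377533274104125 0.0012046486055226377 -0.015071926614850129
```

View pics/w3o.png

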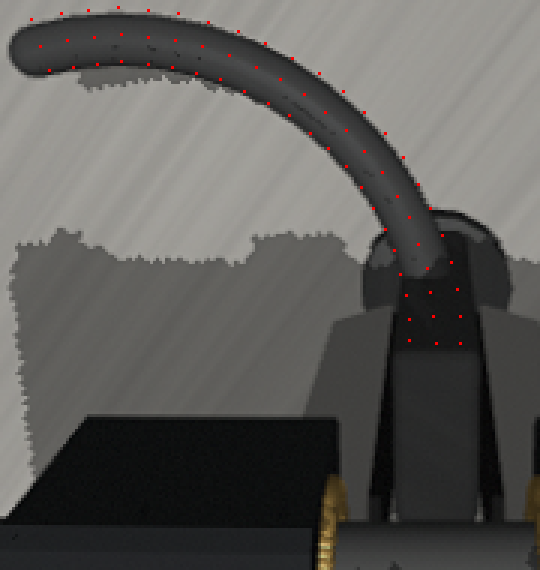

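{"fn": "servo_tool", "kwargs": {"moves": [[[0, 0, 0, 0, 0, -0.01, 1], [0, 0, 0, 0, 0, -0.03, 1], [0, 0, 0, 0, 0, -0.07, 1], [0, 0, 0, 0, 0, -0.12, 1], [0, 0, 0, 0, 0, -0.17, 1], [0, 0, 0, 0, 0, -0.22, 1], [0, 0, 0, 0, 0, -0.24, 1], [0, 0, 0, 0, 0, -0.24, 1], [0, 0, 0, 0, 0, -0.24, 1]]]}}

```text
time_s: 4.03
ee_pos: [0.5163, -0.3754, 0.1725]
eef_rot: [-3.141, -0.0, -0.909]
force: [-1.3, -0.2, -4.5]
grip_width: 0.0137
```

```bash
cat >> h.py <<'E'
def toolpose(F,back,z,along=0.,left=0.,dyaw=0.):
    "F fixture pose; back deg from nominal home; hook foot at plate+z. returns tcp pos,yaw; along/left: hook origin offset in tool x / tool-left"
    a=np.radians(-45-back); p=[-.06+.06*np.cos(a),.06*np.sin(a),0]
    h=tf(F,[p])[0]; yaw=F[2]-np.pi/4-np.radians(back)+np.pi/2-dyaw
    c,s=np.cos(yaw),np.sin(yaw)
    return [h[0]-along*c+left*s,h[1]-along*s-left*c,.01+z+.0531],yaw
E
python3 - <<'E'
from h import *; from station import *
o=get_obs();print(o["ee_pos"],o["eef_rot"],o["force"],o["moment"],o["grip_width"])
F=[.5665,.1245,-.041]
p,y=toolpose(F,80,.08);print(p,y,goal(o,p,y))
E
```

```text
[ 0.5162601  -0.3754473   0.17245021] [-3.14128250e+00 -1.27151639e-06 -9.09390258e-01] [-1.31984777 -0.15913106 -4.52280528] [0.11204754 0.07077095 0.0783719 ] 0.013745959248369223
[np.float64(0.47015020865424745), np.float64(0.07926209499371702), 0.1431] -0.6518652381980155 [-2.000e-04 -0.000e+00 -1.639e-01 -7.743e-01 -4.858e-01  5.890e-02]
```

{"fn": "servo_tool", "kwargs": {"moves": [[[0, 0, 0, -0.03, -0.02, 0, 1], [0, 0, -0.01, -0.09, -0.06, 0, 1], [0, 0, -0.03, -0.16, -0.1, 0, 1], [0, 0, -0.05, -0.22, -0.14, 0, 1], [0, 0, -0.07, -0.29, -0.18, 0, 1], [0, 0, -0.09, -0.36, -0.22, 0, 1], [0, 0, -0.11, -0.42, -0.265, 0, 1], [0, 0, -0.12, -0.49, -0.307, 0, 1], [0, 0, -0.14, -0.55, -0.345, 0, 1], [0, 0, -0.155, -0.61, -0.38, 0, 1], [0, 0, -0.164, -0.67, -0.42, 0, 1], [0, 0, -0.164, -0.71, -0.446, 0, 1]]]}}

```text
time_s: 5.03
ee_pos: [0.4728, 0.0443, 0.1709]
eef_rot: [3.14, 0.002, -0.65]
force: [0.3, 0.3, -3.7]
grip_width: 0.0136
```

Run:
```python
from h import *; from station import *
o=get_obs();print(o["ee_pos"],o["eef_rot"],o["force"],o["joint_vel"].round(2))
F=[.5665,.1245,-.041]
p,y=toolpose(F,80,.08);print(p,y,goal(o,p,y))
```

```text
[0.47276424 0.04425965 0.17085116] [ 3.14047562e+00  2.43161699e-03 -6.49766934e-01] [ 0.28683891  0.30258588 -3.73922256] [ 0.57 -0.    0.   -0.01 -0.    0.58]
[np.float64(0.47015020865424745), np.float64(0.07926209499371702), 0.1431] -0.6518652381980155 [ 0.0007  0.0015  0.0013 -0.0464 -0.0526  0.0556]
```

{"fn": "servo_tool", "kwargs": {"moves": [[[0.0007, 0.0015, 0.001, -0.035, -0.04, 0.01, 1], [0.0007, 0.0015, 0.001, -0.046, -0.053, 0.025, 1], [0.0007, 0.0015, 0.001, -0.046, -0.053, 0.05, 1], [0.0007, 0.0015, 0.001, -0.046, -0.053, 0.055, 1], [0.0007, 0.0015, 0.001, -0.046, -0.053, 0.055, 1], [0.0007, 0.0015, 0.001, -0.046, -0.053, 0.055, 1]]]}}

```text
time_s: 5.53
ee_pos: [0.4703, 0.0788, 0.143]
eef_rot: [3.141, 0.001, -0.652]
force: [0.4, 0.8, -4.7]
grip_width: 0.0139
```

Run:
```python
from h import *; from station import *
o=get_obs();print(o["ee_pos"],o["eef_rot"],o["force"],o["moment"],o["qpos"])
c=save("wrist","w4");save("scene","s4");save("top","t4")
```

```text
[0.47028699 0.07876806 0.14302199] [ 3.14079517e+00  8.74195360e-04 -6.52073789e-01] [ 0.40294691  0.80923287 -4.71325876] [ 0.13695493  0.03642851 -0.01571036] [8.91166789e-02 2.03256998e-01 1.79570400e+00 2.14290031e-06
 1.14381495e+00 2.31198556e+00]
```

View pics/w4.png

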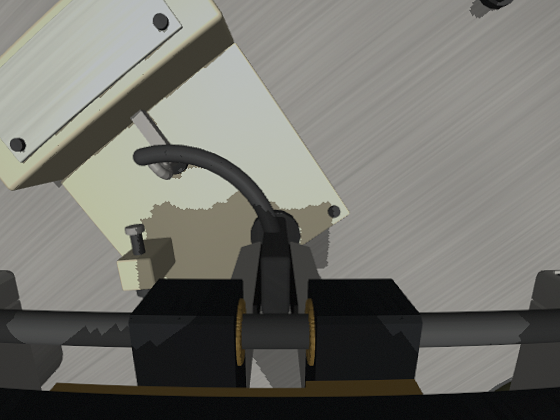

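View pics/s4.png

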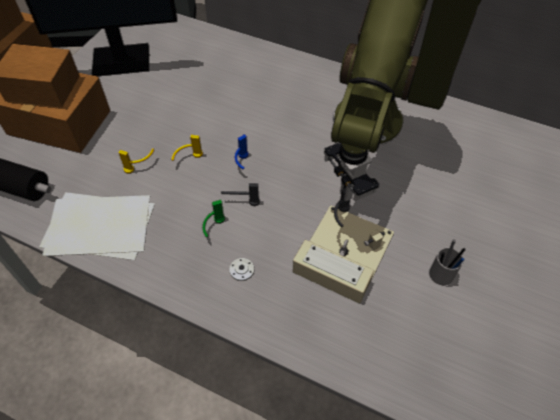

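Run:
```python
from h import *
t=cv2.imread("pics/w4.png"); c=pickle.load(open("pics/w4.pkl","rb"))
F=[.5665,.1245,-.041]
P=[[-.14,-.107,.01],[.05,-.107,.01],[.05,-.107,.075],[.05,-.107,.085],[.05,.107,.075],[0,0,.055],[-.014,0,.01]]
print(proj(c,tf(F,P)).round(1).tolist())
cv2.imwrite("pics/w4c.png",cv2.resize(t[90:300,90:260],None,fx=3.5,fy=3.5/1.3*1.0 if 0 else 2.85,interpolation=cv2.INTER_CUBIC))
cv2.imwrite("pics/w4d.png",cv2.resize(t[0:230,160:370],None,fx=2.6,fy=2.6,interpolation=cv2.INTER_CUBIC))
cv2.imwrite("pics/w4c.png",cv2.resize(t[100:300,100:290],None,fx=3,fy=3,interpolation=cv2.INTER_CUBIC))
```

```text
[[350.6, 212.8], [234.7, 40.4], [223.7, 14.6], [221.5, 9.3], [9.6, 191.9], [158.7, 161.8], [184.1, 170.1]]
```

View pics/w4c.png

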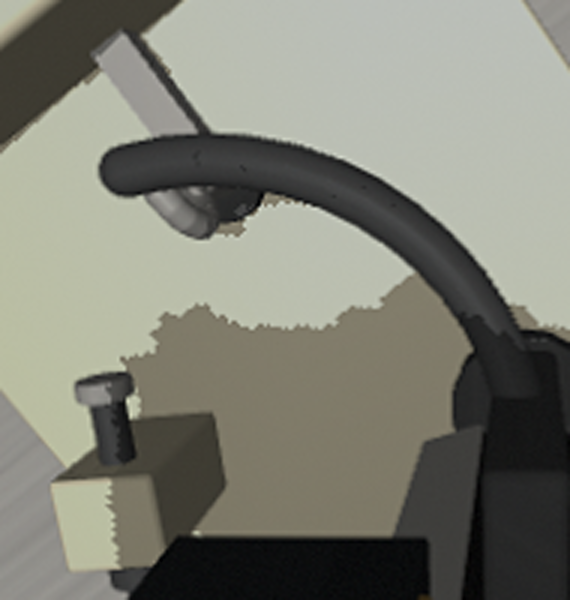

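View pics/w4d.png

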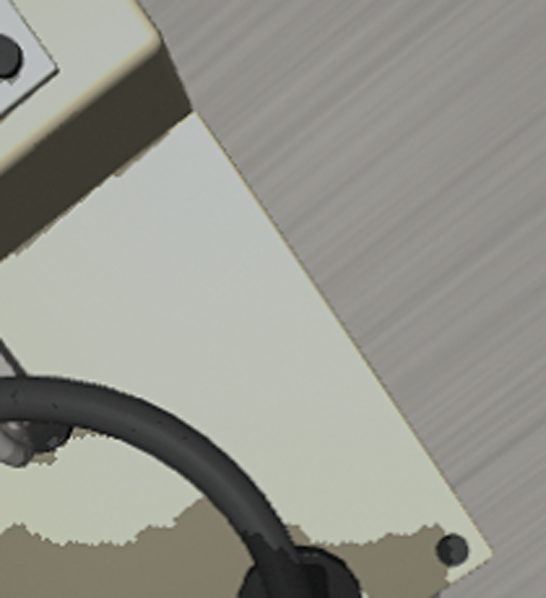

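Run:
```python
from h import *
c=pickle.load(open("pics/w4.pkl","rb"))
D=lambda x,y:(160+(x+.5)/2.6-.5,(y+.5)/2.6-.5); W=lambda x,y:(100+(x+.5)/3-.5,100+(y+.5)/3-.5)
P=[[-.14,-.107,.01],[.05,-.107,.01],[.05,-.107,.075],[.05,.107,.075]]
uv=[D(493,551),D(194,112),D(160,38),(12,190)]
x,r=fit([.5665,.1245,-.041],[(c,P[:3],uv[:3])]);print(x,r.round(2).tolist())
# hook fit in same picture: nose, hook lifted
arc=lambda d:[-.06+.06*np.cos(np.radians(d)),.06*np.sin(np.radians(d)),.045]
z=.1430-.0531
Ph=[arc(105)]+[[-.007,.015,.09],[.007,.015,.09]]
o=(c,Ph,[W(129,168),W(484,470),W(570,470)])
h,r=fit([.4703,.0788,-.652-1.5708],[o],z);print(h,r.round(2).tolist())
yaw=-.65207;d=h[:2]-[.47029,.07877];print(d@[np.cos(yaw),np.sin(yaw)],d@[-np.sin(yaw),np.cos(yaw)],h[2]+np.pi/2-yaw)
im=cv2.imread("pics/w4.png")
q=lambda p:tuple(int(round(v)) for v in p)
for th in range(0,360,10):
    a=np.radians(th)
    for rr in(.00725,.0155):
        cv2.circle(im,q(proj(c,tf(x,[[rr*np.cos(a),0,.055+rr*np.sin(a)]]))[0]),0,(0,255,0),-1)
    cv2.circle(im,q(proj(c,tf(x,[[.014*np.cos(a),.014*np.sin(a),.01]]))[0]),0,(255,0,0),-1)
Nx=tf(x,[[-.03,.052+.0,.055]])
for hh in (h,[.47029,.07877,yaw-np.pi/2]):
  for th in range(15,110,5):
    for dr in(-.005,.005):
        a=np.radians(th);p=[-.06+(.06+dr)*np.cos(a),(.06+dr)*np.sin(a),.045]
        cv2.circle(im,q(proj(c,tf(hh,[p],z))[0]),0,(0,0,255) if hh is h else (255,255,0),-1)
cv2.imwrite("pics/w4o.png",cv2.resize(im[100:270,100:290],None,fx=4,fy=3.5,interpolation=cv2.INTER_NEAREST))
```

```text
[ 0.56689946  0.12551724 -0.0367711 ] [[0.43, 0.74], [-1.27, -2.28], [0.36, 0.37]]
[ 0.47083217  0.07917345 -2.22840223] [[-0.18, -0.07], [-0.72, -0.01], [1.05, 0.1]]
0.00018610681420275254 0.0006496859012404333 -0.005535901045926939
```

View pics/w4o.png

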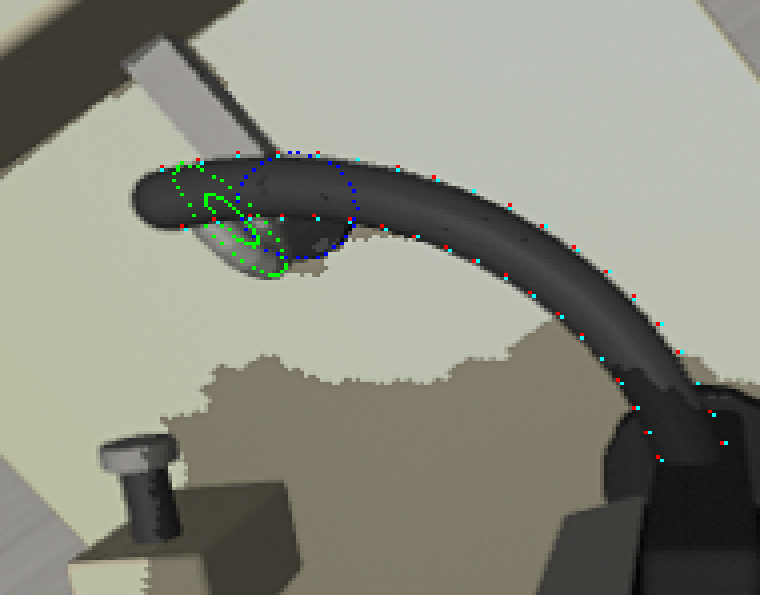

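Run:
```python
from h import *; from station import *
o=get_obs()
F=[.5669,.1253,-.0375]
for z in (.03,.0015):
  p,y=toolpose(F,80,z);print(p,y,goal(o,p,y))
```

```text
[np.float64(0.47070913114037666), np.float64(0.07972514849439132), 0.0931] -0.6483652381980152 [-0.0002 -0.0002 -0.0024 -0.001  -0.0014  0.1013]
[np.float64(0.47070913114037666), np.float64(0.07972514849439132), 0.0646] -0.6483652381980152 [-0.0002 -0.0002 -0.0024 -0.0011 -0.0014  0.1583]
```

{"fn": "servo_tool", "kwargs": {"moves": [[[0, 0, -0.0024, -0.001, -0.0014, 0.03, 1], [0, 0, -0.0024, -0.001, -0.0014, 0.07, 1], [0, 0, -0.0024, -0.001, -0.0014, 0.1, 1], [0, 0, -0.0024, -0.001, -0.0014, 0.125, 1], [0, 0, -0.0024, -0.001, -0.0014, 0.14, 1], [0, 0, -0.0024, -0.001, -0.0014, 0.15, 1], [0, 0, -0.0024, -0.001, -0.0014, 0.156, 1], [0, 0, -0.0024, -0.001, -0.0014, 0.156, 1], [0, 0, -0.0024, -0.001, -0.0014, 0.156, 1]]]}}

```text
time_s: 6.43
ee_pos: [0.471, 0.0797, 0.0663]
eef_rot: [-3.141, -0.001, -0.648]
force: [-0.1, -0.1, -4.3]
grip_width: 0.0133
```

Run:
```python
from h import *; from station import *
o=get_obs();print(o["ee_pos"],o["eef_rot"],o["force"],o["moment"])
c=save("wrist","w5")
F=[.5669,.1253,-.0375]
im=cv2.imread("pics/w5.png")
cv2.imwrite("pics/w5c.png",cv2.resize(im[130:330,50:290],None,fx=3,fy=3,interpolation=cv2.INTER_CUBIC))
q=lambda p:tuple(int(round(v)) for v in p)
for th in range(0,360,8):
    a=np.radians(th)
    for rr,yy in((.00725,0),(.0155,0),(.01138,.004),(.01138,-.004)):
        cv2.circle(im,q(proj(c,tf(F,[[rr*np.cos(a),yy,.055+rr*np.sin(a)]]))[0]),0,(0,255,0),-1)
    cv2.circle(im,q(proj(c,tf(F,[[.014*np.cos(a),.014*np.sin(a),.01]]))[0]),0,(255,0,0),-1)
yaw=o["eef_rot"][2];hh=[o["ee_pos"][0],o["ee_pos"][1],yaw-np.pi/2];z=o["ee_pos"][2]-.0531
for th in range(15,110,5):
    for dr in(-.005,.005):
        a=np.radians(th);p=[-.06+(.06+dr)*np.cos(a),(.06+dr)*np.sin(a),.045]
        cv2.circle(im,q(proj(c,tf(hh,[p],z))[0]),0,(0,0,255),-1)
cv2.imwrite("pics/w5o.png",cv2.resize(im[130:330,50:290],None,fx=3,fy=3,interpolation=cv2.INTER_NEAREST))
```

```text
[0.47104879 0.07972216 0.06627396] [-3.14070496e+00 -9.62728304e-04 -6.48417630e-01] [-0.13463363 -0.14813782 -4.26114113] [ 0.08882712  0.06563027 -0.01446215]
```

View pics/w5c.png

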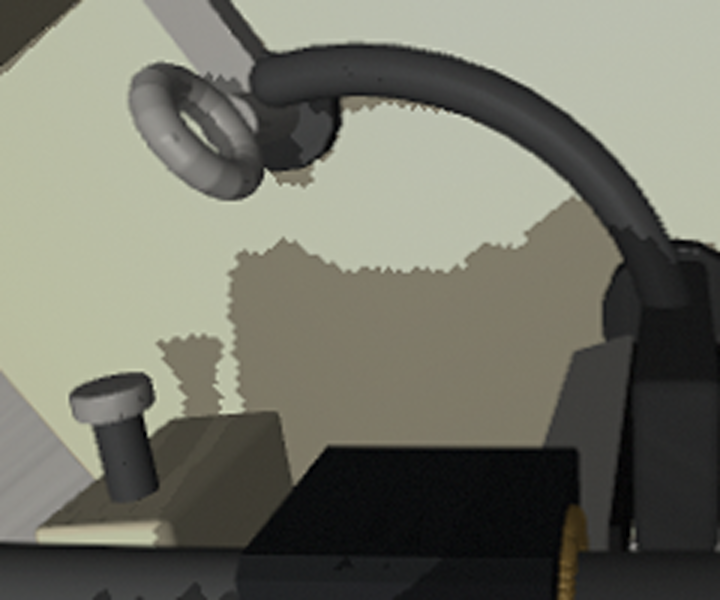

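View pics/w5o.png

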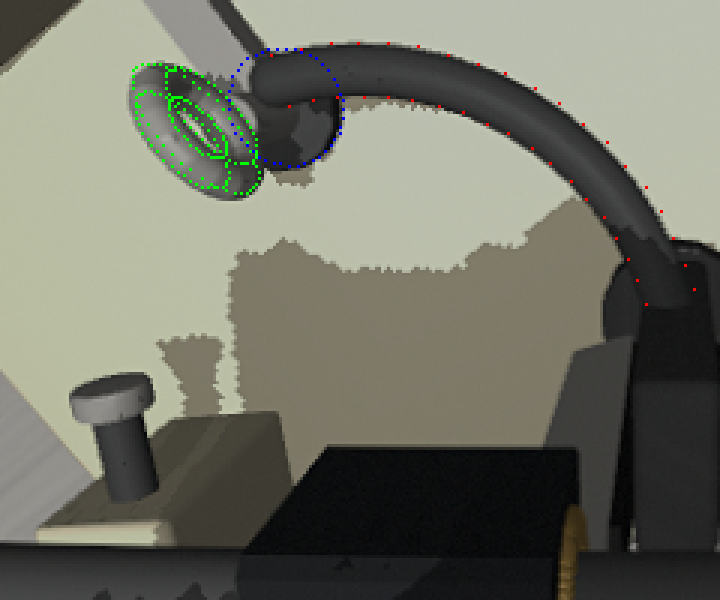

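{"fn": "servo_tool", "kwargs": {"moves": [[[-0.0007, -0.0007, 0, -0.0006, 0.0005, 0.0045, 1], [-0.0007, -0.0007, -0.033, 0.0057, 0.0003, 0.0045, 1], [-0.0006, -0.0007, -0.067, 0.0119, -0.0001, 0.0045, 1], [-0.0006, -0.0008, -0.1, 0.0182, -0.001, 0.0045, 1], [-0.0006, -0.0008, -0.1, 0.0182, -0.001, 0.0045, 1], [-0.0006, -0.0008, -0.1, 0.0182, -0.001, 0.0045, 1]]]}}

```text
time_s: 6.98
ee_pos: [0.4787, 0.0746, 0.0643]
eef_rot: [-3.141, -0.0, -0.493]
force: [-0.1, -0.1, -3.8]
grip_width: 0.0135
```

```bash
python3 swing.py .0005 71 69 67 65 63 61 59
python3 - <<'E'
from h import *
save("wrist","w6")
im=cv2.imread("pics/w6.png")
cv2.imwrite("pics/w6c.png",cv2.resize(im[100:250,50:250],None,fx=4,fy=4,interpolation=cv2.INTER_CUBIC))
E
```

```text
6.98 [0.4787 0.0746 0.0643] [-3.1414e+00 -2.0000e-04 -4.9300e-01] [-0.1 -0.1 -3.8] [ 0.08  0.06 -0.05]
back 71.1 tang err mm 0.2 left(inward) err 0.05 foot z 1.18
71.0 [-0.0001, -0.0001, -0.0011, -0.0002, 0.0001, 0.0014]
69.0 [-0.0001, -0.0001, -0.0233, 0.004, 0.0, 0.0014]
67.0 [-0.0001, -0.0001, -0.0456, 0.0082, -0.0002, 0.0014]
65.0 [-0.0001, -0.0001, -0.0678, 0.0124, -0.0006, 0.0014]
63.0 [-0.0001, -0.0001, -0.09, 0.0165, -0.0011, 0.0014]
61.0 [-0.0001, -0.0001, -0.1122, 0.0206, -0.0018, 0.0014]
59.0 [-0.0001, -0.0001, -0.1344, 0.0248, -0.0026, 0.0014]
```

View pics/w6c.png

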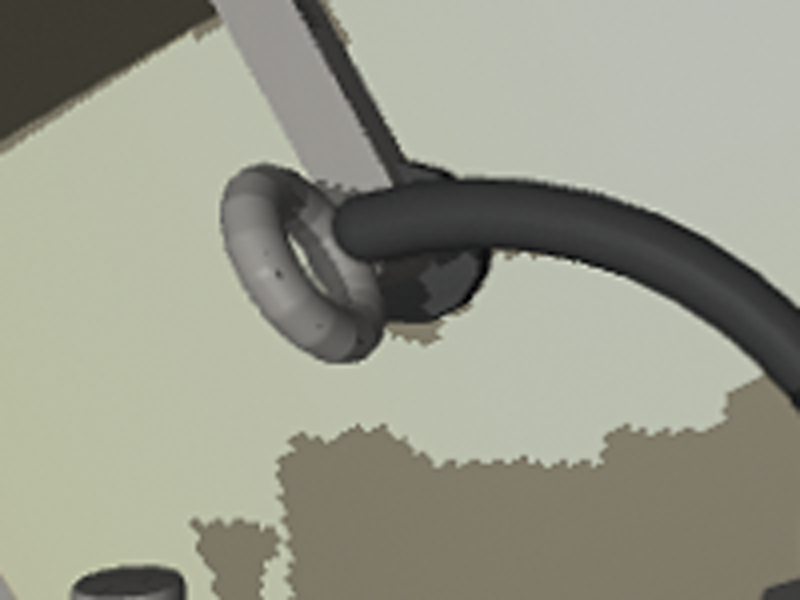

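View pics/w7o.png

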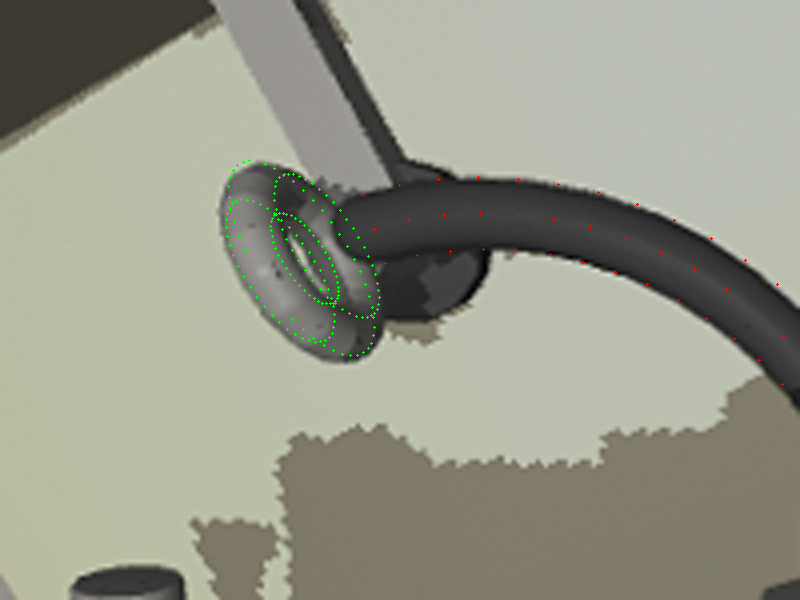

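{"fn": "servo_tool", "kwargs": {"moves": [[[0, 0, -0.0233, 0.004, 0, 0.001, 1], [0, 0, -0.0456, 0.0082, -0.0002, 0.001, 1], [0, 0, -0.0678, 0.0124, -0.0006, 0.001, 1], [0, 0, -0.0678, 0.0124, -0.0006, 0.001, 1]]]}}

```text
time_s: 7.42
ee_pos: [0.4843, 0.072, 0.0638]
eef_rot: [-3.141, -0.0, -0.386]
force: [-0.2, -0.5, -3.9]
grip_width: 0.014
```

```bash
python3 swing.py .0007 65 63 61 59 57 55 53; python3 ov.py w8 50 100 250 250
```

```text
7.42 [0.4843 0.072  0.0638] [-3.1414e+00 -2.0000e-04 -3.8590e-01] [-0.2 -0.5 -3.9] [0.1  0.04 0.01]
back 64.96 tang err mm -0.08 left(inward) err 0.06 foot z 0.68
65.0 [-0.0001, -0.0001, 0.0004, 0.0001, 0.0001, -0.0]
63.0 [-0.0001, -0.0002, -0.0218, 0.0043, 0.0, -0.0]
61.0 [-0.0001, -0.0002, -0.044, 0.0084, -0.0002, -0.0]
59.0 [-0.0001, -0.0002, -0.0662, 0.0126, -0.0005, -0.0]
57.0 [-0.0001, -0.0002, -0.0885, 0.0168, -0.001, -0.0]
55.0 [-0.0001, -0.0002, -0.1107, 0.0209, -0.0017, -0.0]
53.0 [-0.0001, -0.0002, -0.1329, 0.025, -0.0025, -0.0]
```

View pics/w8o.png

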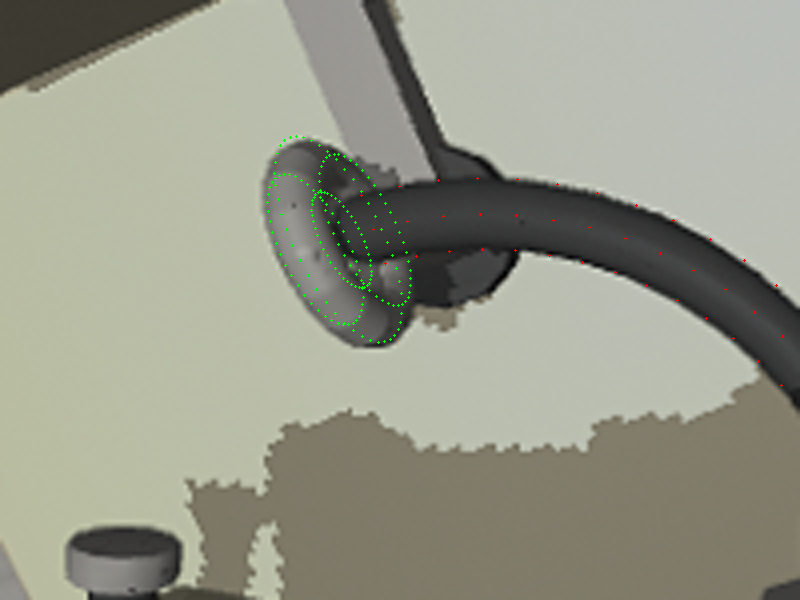

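Entering the bore, with no contact force. Continuing the swing.

{"fn": "servo_tool", "kwargs": {"moves": [[[0, 0, -0.0218, 0.0043, 0, 0, 1], [0, 0, -0.044, 0.0084, -0.0002, 0, 1], [0, 0, -0.0662, 0.0126, -0.0005, 0, 1], [0, 0, -0.0885, 0.0168, -0.001, 0, 1], [0, 0, -0.0885, 0.0168, -0.001, 0, 1]]]}}

```text
time_s: 7.88
ee_pos: [0.4922, 0.0694, 0.0638]
eef_rot: [-3.141, -0.0, -0.249]
force: [-0.8, 1.3, -4.1]
grip_width: 0.0135
```

```bash
python3 swing.py .0007 57 54 51 48 45 42 39 36; python3 ov.py w9 50 100 250 250
```

```text
7.88 [0.4922 0.0694 0.0638] [-3.1415e+00 -2.0000e-04 -2.4910e-01] [-0.8  1.3 -4.1] [ 0.02  0.09 -0.  ]
back 57.12 tang err mm 0.03 left(inward) err 0.0 foot z 0.68
57.0 [-0.0001, -0.0002, -0.0014, 0.0002, 0.0, -0.0]
54.0 [-0.0001, -0.0002, -0.0347, 0.0065, -0.0002, -0.0]
51.0 [-0.0001, -0.0002, -0.068, 0.0127, -0.0007, -0.0]
48.0 [-0.0001, -0.0002, -0.1014, 0.019, -0.0015, -0.0]
45.0 [-0.0001, -0.0002, -0.1347, 0.0251, -0.0027, -0.0]
42.0 [-0.0001, -0.0002, -0.168, 0.0312, -0.0042, -0.0]
39.0 [-0.0001, -0.0002, -0.2014, 0.0373, -0.006, -0.0]
36.0 [-0.0, -0.0002, -0.2347, 0.0432, -0.0081, -0.0]
```

View pics/w9o.png

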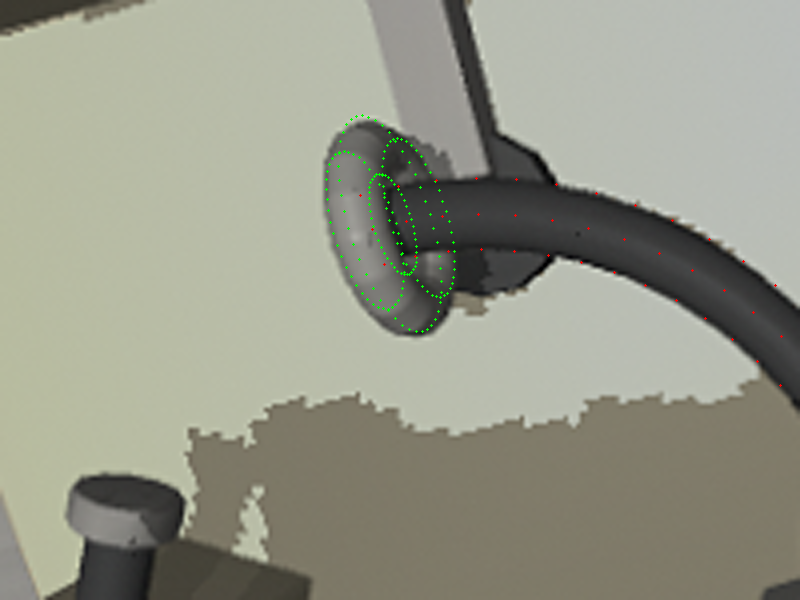

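```bash
sed -i 's/\[.5669,.1253,-.0375\]/[.5666,.1252,-.0375]/' swing.py ov.py;  python3 swing.py .0007 57 54 51 48 45 42 39 36
```

```text
7.93 [0.492  0.0694 0.0637] [-3.1415  0.     -0.2509] [-0.7 -0.4 -3.3] [0.05 0.04 0.01]
back 57.23 tang err mm 0.21 left(inward) err 0.16 foot z 0.62
57.0 [-0.0, 0.0, -0.0025, 0.0, 0.0003, -0.0002]
54.0 [-0.0, 0.0, -0.0359, 0.0063, 0.0001, -0.0002]
51.0 [-0.0, 0.0, -0.0692, 0.0126, -0.0004, -0.0002]
48.0 [-0.0, 0.0, -0.1025, 0.0188, -0.0012, -0.0002]
45.0 [-0.0, 0.0, -0.1359, 0.025, -0.0024, -0.0002]
42.0 [-0.0, 0.0, -0.1692, 0.0311, -0.0039, -0.0002]
39.0 [-0.0, 0.0, -0.2025, 0.0371, -0.0057, -0.0002]
36.0 [-0.0, 0.0, -0.2359, 0.043, -0.0078, -0.0002]
```

{"fn": "servo_tool", "kwargs": {"moves": [[[0, 0, -0.0192, 0.0032, 0.0002, 0, 1], [0, 0, -0.0359, 0.0063, 0.0001, 0, 1], [0, 0, -0.053, 0.0095, -0.0002, 0, 1], [0, 0, -0.0692, 0.0126, -0.0004, 0, 1], [0, 0, -0.0858, 0.0157, -0.0008, 0, 1], [0, 0, -0.1025, 0.0188, -0.0012, 0, 1], [0, 0, -0.1192, 0.0219, -0.0018, 0, 1], [0, 0, -0.1359, 0.025, -0.0024, 0, 1], [0, 0, -0.1359, 0.025, -0.0024, 0, 1]]]}}

```text
time_s: 8.68
ee_pos: [0.5044, 0.0676, 0.0637]
eef_rot: [-3.142, -0.0, -0.038]
force: [0.0, -0.0, -5.1]
grip_width: 0.0138
```

```bash
python3 swing.py .0007 45 42 39 36 33 30 27 24 21 ; python3 ov.py w10 50 80 250 230
```

```text
8.68 [0.5044 0.0676 0.0637] [-3.1415 -0.     -0.0383] [ 0.  -0.  -5.1] [ 0.08 -0.01  0.01]
back 45.04 tang err mm 0.02 left(inward) err 0.08 foot z 0.62
45.0 [-0.0, -0.0, -0.0005, 0.0001, 0.0002, -0.0002]
42.0 [-0.0, -0.0, -0.0338, 0.0063, 0.0, -0.0002]
39.0 [-0.0, -0.0, -0.0672, 0.0126, -0.0005, -0.0002]
36.0 [-0.0, -0.0, -0.1005, 0.0188, -0.0013, -0.0002]
33.0 [-0.0, -0.0, -0.1338, 0.025, -0.0025, -0.0002]
30.0 [-0.0, -0.0, -0.1672, 0.0311, -0.0039, -0.0002]
27.0 [-0.0, -0.0, -0.2005, 0.0371, -0.0057, -0.0002]
24.0 [-0.0, -0.0, -0.2338, 0.0431, -0.0078, -0.0002]
21.0 [-0.0, -0.0, -0.2672, 0.0489, -0.0102, -0.0002]
```

View pics/w10o.png

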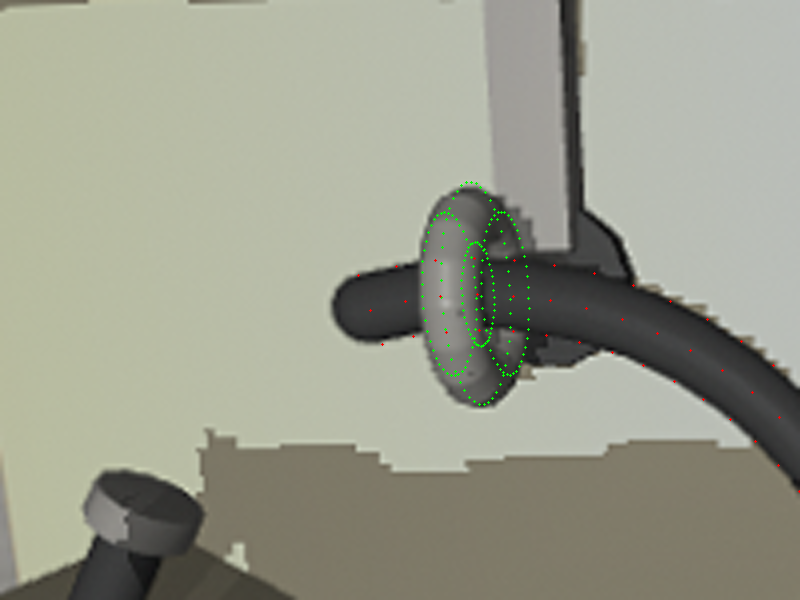

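The nose is through the eye and the rod is centred in the bore, with no contact. Continuing.

{"fn": "servo_tool", "kwargs": {"moves": [[[0, 0, -0.0192, 0.0032, 0.0002, 0, 1], [0, 0, -0.0338, 0.0063, 0, 0, 1], [0, 0, -0.0505, 0.0095, -0.0002, 0, 1], [0, 0, -0.0672, 0.0126, -0.0005, 0, 1], [0, 0, -0.0838, 0.0157, -0.0009, 0, 1], [0, 0, -0.1005, 0.0188, -0.0013, 0, 1], [0, 0, -0.1172, 0.0219, -0.0019, 0, 1], [0, 0, -0.1338, 0.025, -0.0025, 0, 1], [0, 0, -0.1505, 0.0281, -0.0032, 0, 1], [0, 0, -0.1672, 0.0311, -0.0039, 0, 1], [0, 0, -0.1672, 0.0311, -0.0039, 0, 1]]]}}

```text
time_s: 9.65
ee_pos: [0.5199, 0.069, 0.0636]
eef_rot: [-3.142, 0.0, 0.223]
force: [0.7, -0.0, -3.9]
grip_width: 0.0135
```

```bash
python3 swing.py .0007 30 28 26 24 22 20 18 16 14 12 10 ; python3 ov.py w11 50 80 250 230
```

```text
9.65 [0.5199 0.069  0.0636] [-3.1416e+00  1.0000e-04  2.2340e-01] [ 0.7 -0.  -3.9] [-0.    0.03 -0.01]
back 30.05 tang err mm 0.02 left(inward) err 0.03 foot z 0.55
30.0 [-0.0, 0.0, -0.0006, 0.0001, 0.0001, -0.0003]
28.0 [-0.0, 0.0, -0.0228, 0.0043, -0.0, -0.0003]
26.0 [-0.0, 0.0, -0.045, 0.0084, -0.0002, -0.0003]
24.0 [-0.0, 0.0, -0.0672, 0.0126, -0.0006, -0.0003]
22.0 [-0.0, 0.0, -0.0895, 0.0168, -0.0011, -0.0003]
20.0 [-0.0, 0.0, -0.1117, 0.0209, -0.0018, -0.0003]
18.0 [-0.0, 0.0, -0.1339, 0.025, -0.0026, -0.0003]
16.0 [-0.0, 0.0, -0.1561, 0.0291, -0.0035, -0.0003]
14.0 [-0.0, 0.0, -0.1784, 0.0331, -0.0046, -0.0003]
12.0 [-0.0, 0.0, -0.2006, 0.0372, -0.0058, -0.0003]
10.0 [-0.0, 0.0, -0.2228, 0.0411, -0.0072, -0.0003]
```

View pics/w11o.png

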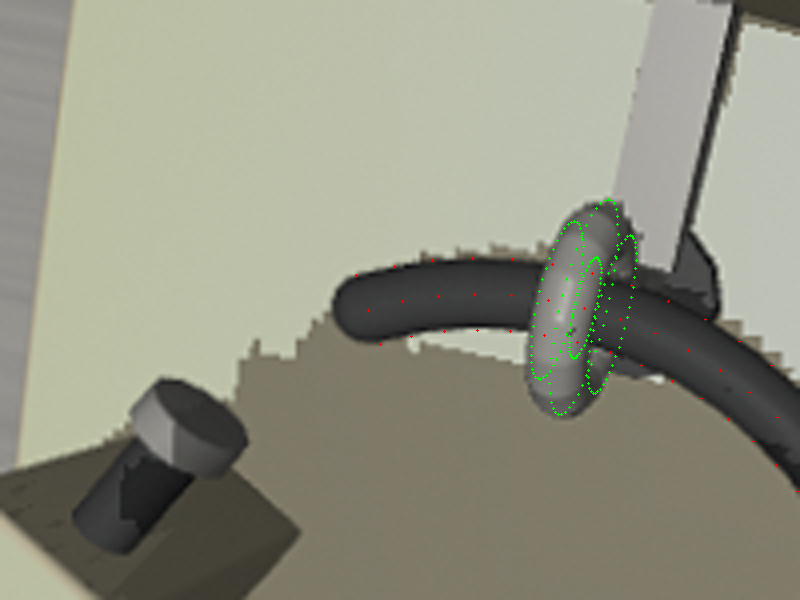

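Run:
```python
from h import *
c=pickle.load(open("pics/w11.pkl","rb"));F=[.5666,.1252,-.0375]
t=np.array([-np.sin(np.pi/3),np.cos(np.pi/3),0]);n=np.array([-.03,.052,.055])
r=np.array([np.cos(np.pi/3),np.sin(np.pi/3),0]);A=np.radians(np.arange(0,360,10))
im=cv2.imread("pics/w11.png");k=6;x0,y0=50,150;im=cv2.resize(im[150:240,50:150],None,fx=k,fy=k,interpolation=cv2.INTER_CUBIC)
for s,col in((-6,(255,0,0)),(0,(0,255,0)),(6,(0,0,255))):
    P=np.array([n+t*(.005+s*1e-3)+.008*(np.cos(a)*r+np.sin(a)*np.array([0,0,1])) for a in A])
    for u in proj(c,tf(F,P)): cv2.circle(im,(int((u[0]+.5-x0)*k),int((u[1]+.5-y0)*k)),1,col,-1)
cv2.imwrite("pics/w11f.png",im)
```

```text
(no output)
```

View pics/w11f.png

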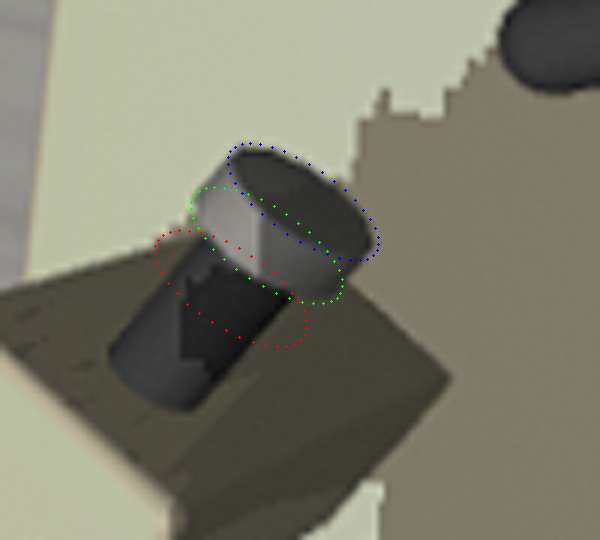

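The screw face sits about 6 mm toward the nose from mid setting, so I expect contact near 6 degrees before nominal home. I'll approach to 10 degrees.

{"fn": "servo_tool", "kwargs": {"moves": [[[0, 0, -0.0228, 0.0043, 0, 0, 1], [0, 0, -0.045, 0.0084, -0.0002, 0, 1], [0, 0, -0.0672, 0.0126, -0.0006, 0, 1], [0, 0, -0.0895, 0.0168, -0.0011, 0, 1], [0, 0, -0.1117, 0.0209, -0.0018, 0, 1], [0, 0, -0.1339, 0.025, -0.0026, 0, 1], [0, 0, -0.1561, 0.0291, -0.0035, 0, 1], [0, 0, -0.1784, 0.0331, -0.0046, 0, 1], [0, 0, -0.2006, 0.0372, -0.0058, 0, 1], [0, 0, -0.2228, 0.0411, -0.0072, 0, 1], [0, 0, -0.2228, 0.0411, -0.0072, 0, 1], [0, 0, -0.2228, 0.0411, -0.0072, 0, 1]]]}}

```text
time_s: 10.7
ee_pos: [0.5389, 0.077, 0.0636]
eef_rot: [-3.141, 0.0, 0.57]
force: [-0.4, 0.2, -3.5]
grip_width: 0.0138
```

```bash
python3 swing.py .0005 10 9.5 9 8.5 8 7.5 7 6.5 6 5.5 ; python3 ov.py w12 50 80 250 230
```

```text
10.7 [0.5389 0.077  0.0636] [-3.1414e+00  3.0000e-04  5.6980e-01] [-0.4  0.2 -3.5] [-0.02  0.    0.01]
back 10.2 tang err mm -0.07 left(inward) err 0.09 foot z 0.45
10.0 [-0.0002, 0.0002, -0.0023, 0.0006, 0.0002, -0.0001]
9.5 [-0.0002, 0.0002, -0.0078, 0.0016, 0.0002, -0.0001]
9.0 [-0.0002, 0.0002, -0.0134, 0.0027, 0.0002, -0.0001]
8.5 [-0.0002, 0.0002, -0.0189, 0.0037, 0.0001, -0.0001]
8.0 [-0.0002, 0.0002, -0.0245, 0.0048, 0.0001, -0.0001]
7.5 [-0.0002, 0.0002, -0.03, 0.0058, 0.0001, -0.0001]
7.0 [-0.0002, 0.0002, -0.0356, 0.0068, -0.0, -0.0001]
6.5 [-0.0002, 0.0002, -0.0411, 0.0079, -0.0001, -0.0001]
6.0 [-0.0002, 0.0002, -0.0467, 0.0089, -0.0001, -0.0001]
5.5 [-0.0002, 0.0002, -0.0523, 0.01, -0.0002, -0.0001]
```

View pics/w12o.png

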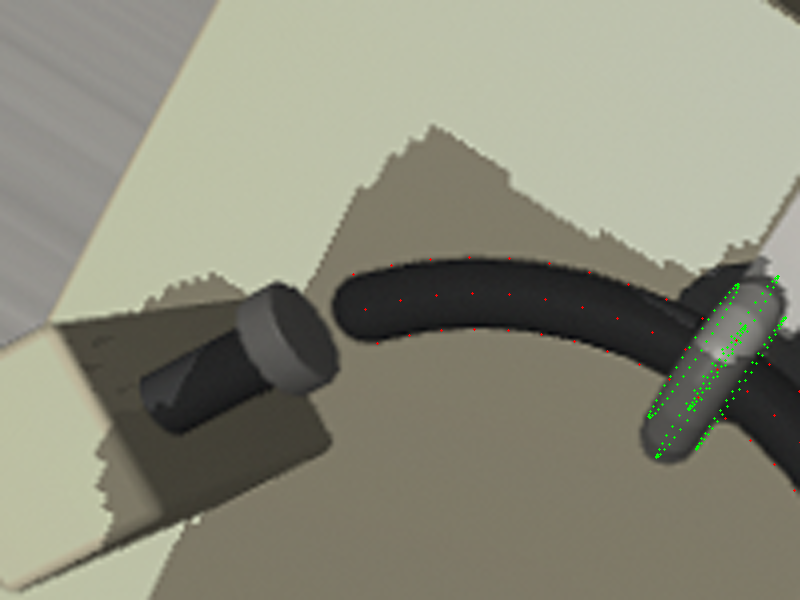

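{"fn": "servo_tool", "kwargs": {"moves": [[[0, 0, -0.0078, 0.0016, 0.0002, 0, 1], [0, 0, -0.0134, 0.0027, 0.0002, 0, 1], [0, 0, -0.0189, 0.0037, 0.0001, 0, 1], [0, 0, -0.0245, 0.0048, 0.0001, 0, 1], [0, 0, -0.03, 0.0058, 0.0001, 0, 1], [0, 0, -0.03, 0.0058, 0.0001, 0, 1]]]}}

```text
time_s: 11.25
ee_pos: [0.5414, 0.0785, 0.0636]
eef_rot: [-3.141, 0.0, 0.618]
force: [0.5, -0.1, -4.3]
grip_width: 0.0137
```

```bash
python3 swing.py .0005 7.5 7.25 7 6.75 6.5 6.25 6 5.75 5.5 5.25
```

```text
11.25 [0.5414 0.0785 0.0636] [-3.1414e+00  2.0000e-04  6.1770e-01] [ 0.5 -0.1 -4.3] [-0.03  0.01 -0.  ]
back 7.46 tang err mm 0.01 left(inward) err -0.03 foot z 0.48
7.5 [-0.0001, 0.0001, 0.0005, -0.0001, -0.0001, -0.0]
7.25 [-0.0001, 0.0001, -0.0023, 0.0004, -0.0001, -0.0]
7.0 [-0.0001, 0.0001, -0.0051, 0.0009, -0.0001, -0.0]
6.75 [-0.0001, 0.0001, -0.0079, 0.0015, -0.0001, -0.0]
6.5 [-0.0001, 0.0001, -0.0106, 0.002, -0.0001, -0.0]
6.25 [-0.0001, 0.0001, -0.0134, 0.0025, -0.0001, -0.0]
6.0 [-0.0001, 0.0001, -0.0162, 0.003, -0.0001, -0.0]
5.75 [-0.0001, 0.0001, -0.019, 0.0035, -0.0001, -0.0]
5.5 [-0.0001, 0.0001, -0.0218, 0.0041, -0.0001, -0.0]
5.25 [-0.0001, 0.0001, -0.0245, 0.0046, -0.0001, -0.0]
```

{"fn": "servo_tool", "kwargs": {"moves": [[[0, 0, -0.0023, 0.0004, -0.0001, 0, 1], [0, 0, -0.0051, 0.0009, -0.0001, 0, 1], [0, 0, -0.0051, 0.0009, -0.0001, 0, 1]]]}}

```text
time_s: 11.5
ee_pos: [0.5418, 0.0788, 0.0636]
eef_rot: [-3.141, 0.0, 0.626]
force: [0.8, 0.5, -4.2]
grip_width: 0.0137
```

{"fn": "servo_tool", "kwargs": {"moves": [[[0, 0, -0.0028, 0.0005, 0, 0, 1], [0, 0, -0.0056, 0.001, 0, 0, 1], [0, 0, -0.0056, 0.001, 0, 0, 1]]]}}

```text
time_s: 11.75
ee_pos: [0.5422, 0.0791, 0.0636]
eef_rot: [-3.141, 0.0, 0.635]
force: [-0.2, -0.2, -4.0]
grip_width: 0.0139
```

```bash
python3 swing.py .0005 6.5 6.3 6 5.75 5.5 5.25; python3 ov.py w13 50 80 250 230
```

```text
11.75 [0.5422 0.0791 0.0636] [-3.1414e+00  2.0000e-04  6.3530e-01] [-0.2 -0.2 -4. ] [-0.08  0.01  0.02]
back 6.45 tang err mm -0.03 left(inward) err 0.0 foot z 0.48
6.5 [-0.0001, 0.0001, 0.0005, -0.0, 0.0, -0.0]
6.3 [-0.0001, 0.0001, -0.0017, 0.0004, 0.0, -0.0]
6.0 [-0.0001, 0.0001, -0.005, 0.001, 0.0, -0.0]
5.75 [-0.0001, 0.0001, -0.0078, 0.0015, -0.0, -0.0]
5.5 [-0.0001, 0.0001, -0.0106, 0.0021, -0.0, -0.0]
5.25 [-0.0001, 0.0001, -0.0134, 0.0026, -0.0, -0.0]
```

View pics/w13o.png

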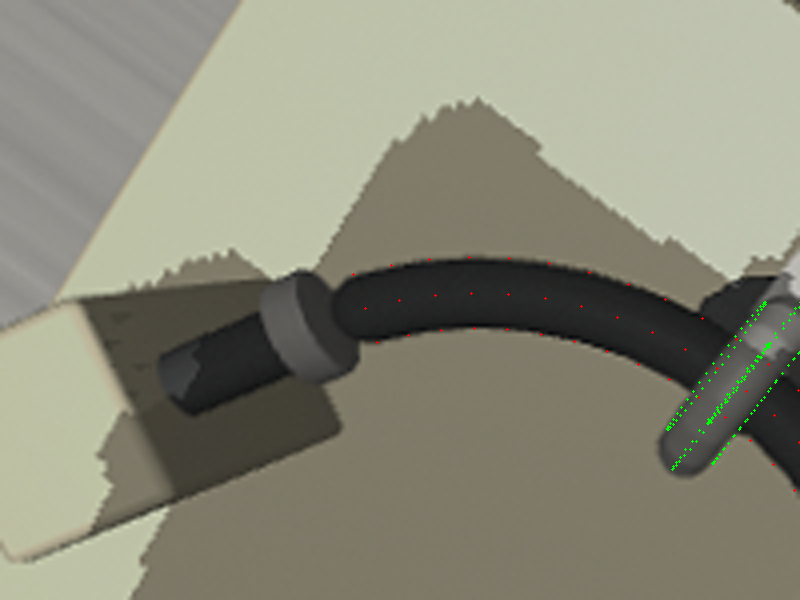

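{"fn": "servo_tool", "kwargs": {"moves": [[[0, 0, -0.0017, 0.0004, 0, 0, 1], [0, 0, -0.0017, 0.0004, 0, 0, 1]]]}}

```text
time_s: 11.97
ee_pos: [0.5424, 0.0793, 0.0636]
eef_rot: [-3.141, 0.0, 0.638]
force: [-0.1, 1.1, -4.8]
grip_width: 0.0138
```

{"fn": "servo_tool", "kwargs": {"moves": [[[0, 0, -0.0022, 0.0004, 0, 0, 1], [0, 0, -0.0022, 0.0004, 0, 0, 1]]]}}

```text
time_s: 12.13
ee_pos: [0.5425, 0.0794, 0.0636]
eef_rot: [-3.141, 0.0, 0.642]
force: [0.0, -0.1, -4.0]
grip_width: 0.0137
```

{"fn": "servo_tool", "kwargs": {"moves": [[[0, 0, -0.0022, 0.0004, 0, 0, 1], [0, 0, -0.0022, 0.0004, 0, 0, 1]]]}}

```text
time_s: 12.3
ee_pos: [0.5428, 0.0795, 0.0636]
eef_rot: [-3.141, 0.0, 0.645]
force: [0.4, 0.6, -4.5]
grip_width: 0.0142
```

```bash
python3 swing.py .0005 5.75 5.5 5.25
```

```text
12.3 [0.5428 0.0795 0.0636] [-3.1414e+00  2.0000e-04  6.4530e-01] [ 0.4  0.6 -4.5] [-0.09  0.02  0.05]
back 5.88 tang err mm 0.03 left(inward) err 0.01 foot z 0.45
5.75 [-0.0001, 0.0001, -0.0014, 0.0002, 0.0, -0.0001]
5.5 [-0.0001, 0.0001, -0.0042, 0.0007, 0.0, -0.0001]
5.25 [-0.0001, 0.0001, -0.007, 0.0012, 0.0, -0.0001]
```

{"fn": "servo_tool", "kwargs": {"moves": [[[0, 0, -0.0022, 0.0004, 0, 0, 1], [0, 0, -0.0022, 0.0004, 0, 0, 1]]]}}

```text
time_s: 12.47
ee_pos: [0.5429, 0.0797, 0.0636]
eef_rot: [-3.141, 0.0, 0.649]
force: [0.6, 0.9, -4.6]
grip_width: 0.0139
```

{"fn": "servo_tool", "kwargs": {"moves": [[[0, 0, -0.0022, 0.0004, 0, 0, 1], [0, 0, -0.0022, 0.0004, 0, 0, 1]]]}}

```text
time_s: 12.63
ee_pos: [0.5431, 0.0798, 0.0636]
eef_rot: [-3.141, 0.0, 0.653]
force: [-0.1, -0.0, -4.5]
grip_width: 0.0136
```

```bash
python3 swing.py .0005 5.5 5.25 5
```

```text
12.63 [0.5431 0.0798 0.0636] [-3.1414e+00  1.0000e-04  6.5290e-01] [-0.1 -0.  -4.5] [-0.04 -0.02  0.  ]
back 5.44 tang err mm 0.04 left(inward) err 0.02 foot z 0.48
5.5 [-0.0001, 0.0001, 0.0006, -0.0002, 0.0, -0.0]
5.25 [-0.0001, 0.0001, -0.0021, 0.0003, 0.0, -0.0]
5.0 [-0.0001, 0.0001, -0.0049, 0.0009, 0.0, -0.0]
```

{"fn": "servo_tool", "kwargs": {"moves": [[[0, 0, -0.0022, 0.0004, 0, 0, 1], [0, 0, -0.0022, 0.0004, 0, 0, 1]]]}}

```text
time_s: 12.8
ee_pos: [0.5433, 0.0799, 0.0636]
eef_rot: [-3.141, 0.0, 0.657]
force: [0.3, 0.1, -4.2]
grip_width: 0.0136
```

{"fn": "servo_tool", "kwargs": {"moves": [[[0, 0, -0.0022, 0.0004, 0, 0, 1], [0, 0, -0.0022, 0.0004, 0, 0, 1]]]}}

```text
time_s: 12.97
ee_pos: [0.5436, 0.08, 0.0636]
eef_rot: [3.141, -0.0, 0.66]
force: [0.2, -0.6, -4.6]
grip_width: 0.0138
```

```bash
python3 swing.py .0005 5  4.75; python3 ov.py w14 50 80 250 230
```

```text
12.97 [0.5436 0.08   0.0636] [ 3.1415 -0.      0.6604] [ 0.2 -0.6 -4.6] [-0.19 -0.1  -0.05]
back 5.01 tang err mm 0.07 left(inward) err -0.16 foot z 0.53
5.0 [0.0001, -0.0, -0.0001, -0.0001, -0.0003, 0.0001]
4.75 [0.0001, -0.0, -0.0029, 0.0004, -0.0003, 0.0001]
```

View pics/w14o.png

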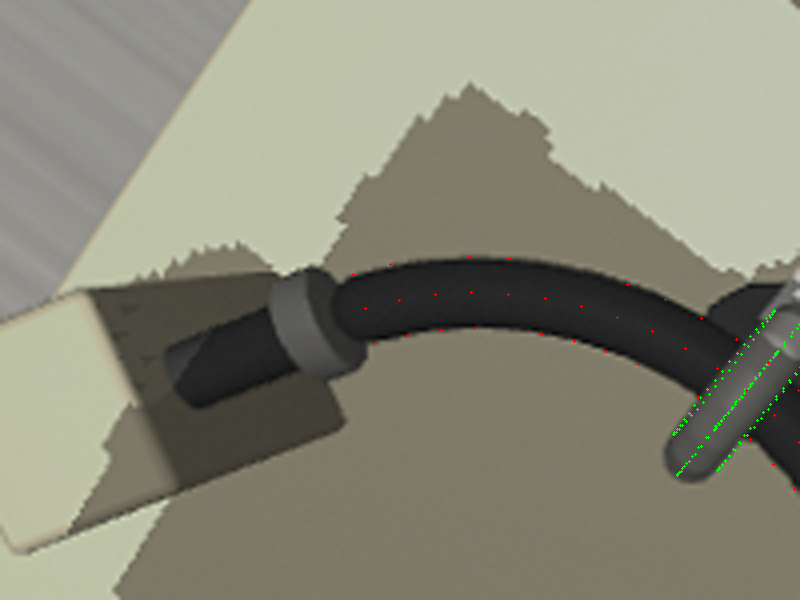

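{"fn": "servo_tool", "kwargs": {"moves": [[[0, 0, -0.0022, 0.0004, 0, 0, 1], [0, 0, -0.0022, 0.0004, 0, 0, 1]]]}}

```text
time_s: 13.18
ee_pos: [0.5438, 0.0801, 0.0637]
eef_rot: [3.141, -0.0, 0.664]
force: [0.5, -2.4, -5.4]
grip_width: 0.0135
```

```bash
python3 swing.py .0005 4.75
```

```text
13.18 [0.5438 0.0801 0.0637] [ 3.1413e+00 -1.0000e-04  6.6390e-01] [ 0.5 -2.4 -5.4] [-0.3  -0.18 -0.07]
back 4.81 tang err mm 0.1 left(inward) err -0.22 foot z 0.55
4.75 [0.0002, -0.0001, -0.0007, -0.0001, -0.0004, 0.0001]
```

```bash
cat > avg.py <<'E'
from h import *; from station import *
f=[];m=[]
for i in range(8):
    camera("top");o=get_obs();f.append(o["force"]);m.append(o["moment"])
print(o["time_s"],"F",np.mean(f,0).round(2),"sd",np.std(f,0).round(2),"M",np.mean(m,0).round(3),np.std(m,0).round(3),o["ee_pos"].round(5),o["eef_rot"].round(4))
E
python3 avg.py; python3 swing.py .0005 4.75
```

```text
13.5833 F [ 0.99 -1.45 -4.51] sd [0.49 0.25 0.36] M [-0.357 -0.211 -0.082] [0.022 0.026 0.02 ] [0.54374 0.08008 0.06362] [3.1415 0.     0.6637]
13.58 [0.5437 0.0801 0.0636] [3.1415 0.     0.6637] [ 0.3 -1.1 -4.5] [-0.36 -0.23 -0.08]
back 4.83 tang err mm 0.05 left(inward) err -0.17 foot z 0.52
4.75 [0.0001, 0.0, -0.0009, 0.0001, -0.0003, 0.0]
```

{"fn": "servo_tool", "kwargs": {"moves": [[[0, 0, -0.0033, 0.0006, 0, 0, 1], [0, 0, -0.0033, 0.0006, 0, 0, 1]]]}}

```text
time_s: 13.75
ee_pos: [0.5441, 0.0802, 0.0637]
eef_rot: [3.141, -0.0, 0.669]
force: [1.9, -2.6, -4.4]
grip_width: 0.0136
```

```bash
python3 avg.py; python3 swing.py .0005 4.75;python3 ov.py w15 50 80 250 230
```

```text
14.15 F [ 1.45 -2.88 -4.28] sd [0.52 0.57 0.53] M [-0.642 -0.398 -0.171] [0.041 0.027 0.028] [0.544   0.08023 0.06365] [ 3.1414 -0.      0.6688]
14.15 [0.544  0.0802 0.0636] [ 3.1414 -0.      0.6688] [ 1.  -3.6 -3.9] [-0.66 -0.4  -0.21]
back 4.53 tang err mm 0.03 left(inward) err -0.21 foot z 0.55
4.75 [0.0001, -0.0, 0.0024, -0.0005, -0.0004, 0.0001]
```

View pics/w15.png

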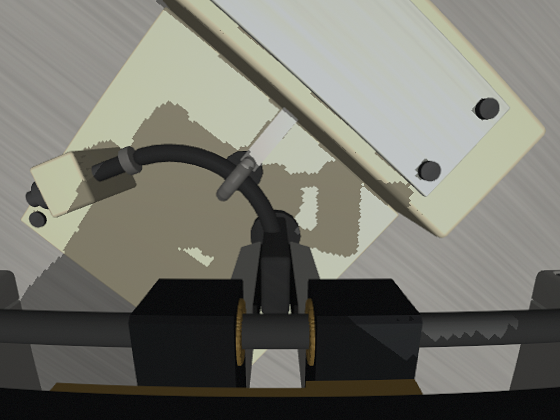

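{"fn": "servo_tool", "kwargs": {"moves": [[[0, 0, 0, -0.0003, -0.0006, 0, 1], [0, 0, 0, -0.0003, -0.0006, 0, 1]]]}}

```text
time_s: 14.37
ee_pos: [0.5438, 0.0802, 0.0637]
eef_rot: [3.141, -0.0, 0.669]
force: [2.8, -3.5, -3.9]
grip_width: 0.0137
```

```bash
python3 avg.py; python3 swing.py .0005 4.75
```

```text
14.7667 F [ 3.04 -4.32 -4.1 ] sd [0.48 0.41 0.42] M [-0.941 -0.581 -0.235] [0.032 0.026 0.032] [0.54377 0.08029 0.06368] [ 3.1412e+00 -1.0000e-04  6.6870e-01]
14.77 [0.5438 0.0803 0.0637] [ 3.1412e+00 -1.0000e-04  6.6870e-01] [ 3.7 -4.2 -4.7] [-0.98 -0.56 -0.21]
back 4.54 tang err mm -0.11 left(inward) err -0.02 foot z 0.58
4.75 [0.0003, -0.0001, 0.0024, -0.0002, -0.0001, 0.0002]
```

{"fn": "servo_tool", "kwargs": {"moves": [[[0, 0, 0, -0.0006, -0.0006, 0, 1], [0, 0, 0, -0.0006, -0.0006, 0, 1]]]}}

```text
time_s: 14.93
ee_pos: [0.5435, 0.0803, 0.0637]
eef_rot: [3.141, -0.0, 0.669]
force: [3.9, -3.9, -4.8]
grip_width: 0.0138
```

```bash
python3 avg.py; python3 swing.py .0005 4.75
```

```text
15.3333 F [ 3.44 -3.99 -4.62] sd [0.37 0.44 0.35] M [-0.967 -0.75  -0.328] [0.027 0.021 0.03 ] [0.54353 0.08026 0.06372] [ 3.1408e+00 -4.0000e-04  6.6860e-01]
15.33 [0.5435 0.0803 0.0637] [ 3.1408e+00 -4.0000e-04  6.6860e-01] [ 3.4 -4.3 -5.3] [-0.95 -0.76 -0.34]
back 4.54 tang err mm -0.3 left(inward) err 0.1 foot z 0.62
4.75 [0.0005, -0.0003, 0.0023, 0.0002, 0.0002, 0.0002]
```

{"fn": "servo_tool", "kwargs": {"moves": [[[0, 0, -0.001, -0.0009, -0.0006, 0.0002, 1], [0, 0, -0.001, -0.0009, -0.0006, 0.0002, 1]]]}}

```text
time_s: 15.5
ee_pos: [0.5434, 0.0802, 0.0638]
eef_rot: [3.14, -0.001, 0.67]
force: [4.8, -3.3, -4.3]
grip_width: 0.0136
```

```bash
python3 avg.py; python3 swing.py .0005 4.75;python3 ov.py w16 90 100 250 230
```

```text
15.9 F [ 4.51 -3.37 -4.88] sd [0.49 0.51 0.36] M [-0.873 -0.924 -0.421] [0.027 0.04  0.025] [0.54337 0.0802  0.06375] [ 3.1403e+00 -1.2000e-03  6.6980e-01]
15.9 [0.5434 0.0802 0.0638] [ 3.1403e+00 -1.2000e-03  6.6980e-01] [ 4.3 -2.6 -4.8] [-0.88 -0.9  -0.4 ]
back 4.47 tang err mm -0.54 left(inward) err 0.16 foot z 0.65
4.75 [0.0008, -0.0008, 0.0031, 0.0005, 0.0003, 0.0003]
```

View pics/w16o.png

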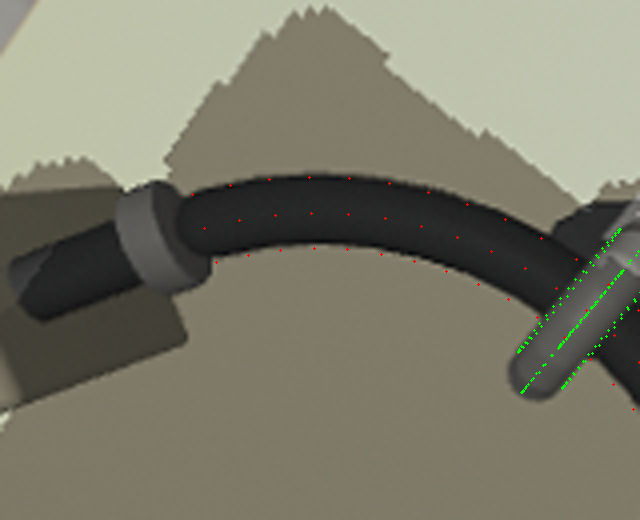

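{"fn": "servo_tool", "kwargs": {"moves": [[[0.0004, -0.0004, -0.003, -0.0003, -0.0008, 0.0003, 1], [0.0004, -0.0004, -0.003, -0.0003, -0.0008, 0.0003, 1]]]}}

```text
time_s: 16.12
ee_pos: [0.5435, 0.0803, 0.0638]
eef_rot: [3.14, -0.002, 0.674]
force: [5.0, -4.5, -5.2]
grip_width: 0.014
```

```bash
python3 avg.py; python3 swing.py .0005 4.75
```

```text
16.5167 F [ 5.48 -4.6  -5.32] sd [0.49 0.57 0.39] M [-1.125 -1.154 -0.518] [0.022 0.028 0.034] [0.54351 0.08028 0.06377] [ 3.1401e+00 -1.6000e-03  6.7400e-01]
16.52 [0.5435 0.0803 0.0638] [ 3.1401e+00 -1.6000e-03  6.7400e-01] [ 5.3 -4.9 -5.4] [-1.16 -1.19 -0.52]
back 4.23 tang err mm -0.63 left(inward) err 0.13 foot z 0.67
4.75 [0.001, -0.001, 0.0058, 0.0002, 0.0003, 0.0003]
```

{"fn": "servo_tool", "kwargs": {"moves": [[[0.0005, -0.0005, -0.004, -0.0006, -0.0012, 0.0002, 1], [0.0005, -0.0005, -0.004, -0.0006, -0.0012, 0.0002, 1]]]}}

```text
time_s: 16.68
ee_pos: [0.5436, 0.0803, 0.0639]
eef_rot: [3.14, -0.002, 0.68]
force: [7.2, -5.5, -5.4]
grip_width: 0.0139
```

```bash
python3 avg.py; python3 swing.py .0005 4.75
```

```text
17.0833 F [ 6.49 -4.79 -5.79] sd [0.46 0.45 0.41] M [-1.276 -1.374 -0.598] [0.03  0.026 0.033] [0.54363 0.08032 0.0639 ] [ 3.1396e+00 -2.2000e-03  6.7970e-01]
17.08 [0.5436 0.0803 0.0639] [ 3.1396e+00 -2.2000e-03  6.7970e-01] [ 6.9 -4.2 -5.8] [-1.31 -1.38 -0.6 ]
back 3.91 tang err mm -0.86 left(inward) err 0.09 foot z 0.8
4.75 [0.0013, -0.0014, 0.0094, -0.0, 0.0002, 0.0006]
```

{"fn": "servo_tool", "kwargs": {"moves": [[[0.0008, -0.0008, -0.004, -0.0006, -0.0014, 0.0008, 1], [0.0008, -0.0008, -0.004, -0.0006, -0.0014, 0.0008, 1]]]}}

```text
time_s: 17.25
ee_pos: [0.5439, 0.0803, 0.0639]
eef_rot: [3.139, -0.003, 0.686]
force: [7.3, -6.3, -4.9]
grip_width: 0.0139
```

```bash
python3 avg.py; python3 swing.py .0005 4.75
```

```text
17.65 F [ 7.29 -5.91 -5.49] sd [0.34 0.69 0.44] M [-1.368 -1.516 -0.666] [0.034 0.026 0.023] [0.54386 0.08036 0.06387] [ 3.1392e+00 -2.6000e-03  6.8530e-01]
17.65 [0.5439 0.0804 0.0639] [ 3.1392e+00 -2.6000e-03  6.8530e-01] [ 7.1 -5.3 -4.7] [-1.3  -1.53 -0.67]
back 3.59 tang err mm -0.98 left(inward) err -0.01 foot z 0.77
4.75 [0.0015, -0.0017, 0.0129, -0.0005, -0.0, 0.0005]
```

{"fn": "servo_tool", "kwargs": {"moves": [[[0.0005, -0.0005, -0.003, -0.0007, -0.001, 0.0006, 1], [0.0005, -0.0005, -0.003, -0.0007, -0.001, 0.0006, 1], [0.0005, -0.0005, -0.003, -0.0007, -0.001, 0.0006, 1], [0.0005, -0.0005, -0.003, -0.0007, -0.001, 0.0006, 1], [0.0005, -0.0005, -0.003, -0.0007, -0.001, 0.0006, 1], [0.0005, -0.0005, -0.003, -0.0007, -0.001, 0.0006, 1], [0.0005, -0.0005, -0.003, -0.0007, -0.001, 0.0006, 1], [0.0005, -0.0005, -0.003, -0.0007, -0.001, 0.0006, 1]]]}}

```text
time_s: 18.32
ee_pos: [0.5442, 0.0803, 0.0639]
eef_rot: [3.139, -0.004, 0.689]
force: [7.7, -4.3, -4.9]
grip_width: 0.0136
```

```bash
python3 avg.py; python3 swing.py .0005 4.75;python3 ov.py w17 90 100 290 250; python3 avg.py
```

```text
18.7167 F [ 7.72 -4.6  -5.41] sd [0.5  0.45 0.78] M [-1.186 -1.537 -0.693] [0.029 0.025 0.04 ] [0.54414 0.08032 0.06387] [ 3.1386 -0.0035  0.6892]
18.72 [0.5441 0.0803 0.0639] [ 3.1386 -0.0035  0.6892] [ 7.6 -4.9 -5.8] [-1.21 -1.55 -0.7 ]
back 3.36 tang err mm -1.03 left(inward) err -0.22 foot z 0.77
4.75 [0.0019, -0.0022, 0.0154, -0.0009, -0.0005, 0.0005]
19.1667 F [ 7.26 -4.66 -5.96] sd [0.46 0.36 0.77] M [-1.204 -1.527 -0.684] [0.036 0.02  0.031] [0.54417 0.08032 0.06388] [ 3.1385 -0.0035  0.6892]
```

View pics/w17o.png

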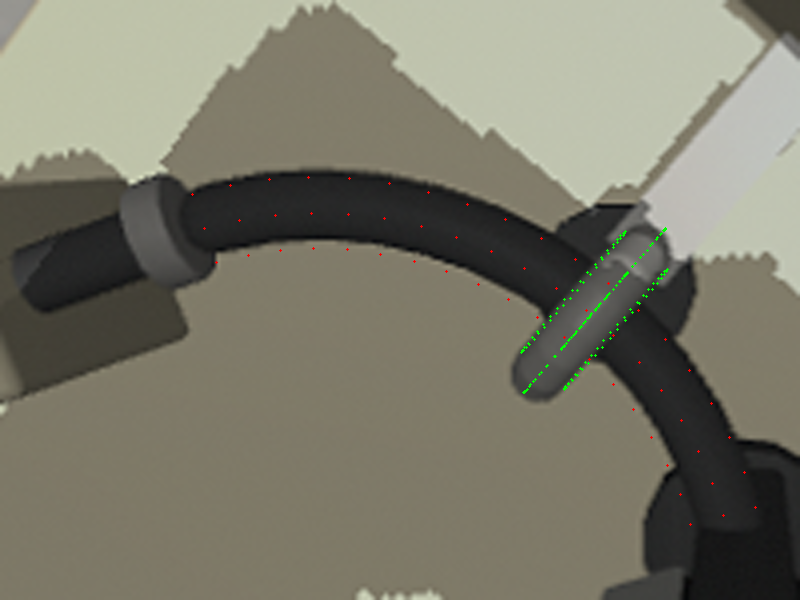

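{"fn": "servo_tool", "kwargs": {"moves": [[[0.0003, -0.0003, -0.004, -0.0004, -0.0018, 0.0003, 1], [0.0003, -0.0003, -0.004, -0.0004, -0.0018, 0.0003, 1], [0.0003, -0.0003, -0.004, -0.0004, -0.0018, 0.0003, 1]]]}}

```text
time_s: 19.42
ee_pos: [0.5444, 0.0804, 0.064]
eef_rot: [3.137, -0.005, 0.695]
force: [7.3, -6.3, -5.5]
grip_width: 0.0141
```

```bash
python3 avg.py;python3 avg.py;  python3 swing.py .0005 4.75
```

```text
19.8167 F [ 8.03 -6.32 -6.17] sd [0.48 0.48 0.29] M [-1.625 -1.67  -0.752] [0.044 0.05  0.024] [0.54438 0.08044 0.06406] [ 3.1371 -0.0046  0.6946]
20.2167 F [ 8.05 -6.52 -5.91] sd [0.41 0.4  0.53] M [-1.614 -1.662 -0.742] [0.022 0.011 0.022] [0.54437 0.08044 0.06404] [ 3.1372 -0.0046  0.6946]
20.22 [0.5444 0.0804 0.064 ] [ 3.1372 -0.0046  0.6946] [ 8.3 -6.  -5.5] [-1.63 -1.67 -0.71]
back 3.05 tang err mm -1.11 left(inward) err -0.26 foot z 0.94
4.75 [0.0028, -0.003, 0.0189, -0.0014, -0.0006, 0.0009]
```

```bash
python3 avg.py
```

```text
20.6167 F [ 7.69 -6.58 -5.97] sd [0.58 0.61 0.55] M [-1.595 -1.67  -0.761] [0.014 0.019 0.025] [0.54439 0.08045 0.06404] [ 3.1371 -0.0047  0.6947]
```

{"fn": "servo_tool", "kwargs": {"moves": [[[0.0014, -0.0015, 0.003, 0.0003, 0.001, 0.0004, 1], [0.0028, -0.003, 0.006, 0.0005, 0.002, 0.0008, 1], [0.0028, -0.003, 0.006, 0.0005, 0.002, 0.0008, 1]]]}}

```text
time_s: 20.87
ee_pos: [0.5453, 0.08, 0.0637]
eef_rot: [-3.141, -0.0, 0.685]
force: [2.4, -2.4, -3.1]
grip_width: 0.0134
```

```bash
python3 avg.py;  python3 swing.py .0 4.75
```

```text
21.2667 F [ 2.58 -1.45 -3.03] sd [0.16 0.42 0.42] M [-0.282 -0.576 -0.26 ] [0.07  0.025 0.027] [0.54524 0.07997 0.06371] [ 3.1416e+00 -2.0000e-04  6.8530e-01]
21.27 [0.5452 0.08   0.0637] [ 3.1416e+00 -2.0000e-04  6.8530e-01] [ 2.5 -0.8 -2.5] [-0.17 -0.62 -0.25]
back 3.59 tang err mm -0.17 left(inward) err -1.19 foot z 0.61
4.75 [0.0, -0.0001, 0.0129, -0.0021, -0.0024, 0.0012]
```

{"fn": "servo_tool", "kwargs": {"moves": [[[0, 0, 0, 0, 0, 0.0006, 1], [0, 0, 0, 0, 0, 0.0006, 1]]]}}

```text
time_s: 21.43
ee_pos: [0.5453, 0.08, 0.0634]
eef_rot: [3.142, -0.0, 0.685]
force: [2.6, -2.5, -2.7]
grip_width: 0.0138
```

```bash
python3 avg.py
```

```text
21.8333 F [ 2.79 -1.05 -3.03] sd [0.57 0.33 0.5 ] M [-0.202 -0.564 -0.257] [0.027 0.045 0.025] [0.54522 0.07998 0.06342] [-3.1416e+00 -2.0000e-04  6.8530e-01]
```

{"fn": "servo_tool", "kwargs": {"moves": [[[0, 0, 0, 0, 0, 0.0006, 1], [0, 0, 0, 0, 0, 0.0006, 1]]]}}

```text
time_s: 22.0
ee_pos: [0.5452, 0.08, 0.0631]
eef_rot: [-3.142, -0.0, 0.685]
force: [2.3, -0.8, -3.1]
grip_width: 0.0136
```

```bash
python3 avg.py;  python3 swing.py .0 4.75
```

```text
22.4 F [ 2.89 -1.36 -3.14] sd [0.56 0.47 0.32] M [-0.256 -0.6   -0.269] [0.02  0.036 0.019] [0.54522 0.07996 0.06308] [-3.1415e+00 -1.0000e-04  6.8520e-01]
22.4 [0.5452 0.08   0.0631] [-3.1415e+00 -1.0000e-04  6.8520e-01] [ 2.4 -2.2 -3.5] [-0.26 -0.65 -0.27]
back 3.59 tang err mm -0.19 left(inward) err -1.18 foot z -0.02
4.75 [-0.0, -0.0001, 0.0129, -0.0021, -0.0024, -0.0]
```

{"fn": "servo_tool", "kwargs": {"moves": [[[0, 0, 0, 0, 0, 0.0006, 1], [0, 0, 0, 0, 0, 0.0006, 1]]]}}

```text
time_s: 22.57
ee_pos: [0.5453, 0.08, 0.0631]
eef_rot: [3.141, -0.0, 0.685]
force: [1.1, -1.3, 1.1]
grip_width: 0.0137
```

{"fn": "servo_tool", "kwargs": {"moves": [[[0, 0, 0, 0, 0, 0.0006, 1], [0, 0, 0, 0, 0, 0.0006, 1]]]}}

```text
time_s: 22.73
ee_pos: [0.5453, 0.08, 0.063]
eef_rot: [3.141, -0.0, 0.685]
force: [-0.1, -1.0, 3.6]
grip_width: 0.0135
```

```bash
python3 avg.py;  python3 swing.py .0 4.75
```

```text
23.1333 F [-0.64 -1.69  5.3 ] sd [0.63 0.44 0.44] M [-0.281  0.19  -0.25 ] [0.025 0.036 0.022] [0.5453  0.07996 0.06305] [ 3.1414e+00 -4.0000e-04  6.8530e-01]
23.13 [0.5453 0.08   0.063 ] [ 3.1414e+00 -4.0000e-04  6.8530e-01] [-1.1 -1.1  5.1] [-0.29  0.2  -0.27]
back 3.59 tang err mm -0.13 left(inward) err -1.23 foot z -0.05
4.75 [0.0001, -0.0002, 0.0129, -0.0022, -0.0025, -0.0001]
```

{"fn": "servo_tool", "kwargs": {"moves": [[[0, 0, 0, 0, 0, -0.0002, 1], [0, 0, 0, 0, 0, -0.0002, 1], [0, 0, 0, 0, 0, -0.0002, 1]]], "squeeze": 15}}

```text
time_s: 23.38
ee_pos: [0.5453, 0.08, 0.063]
eef_rot: [3.142, -0.0, 0.685]
force: [0.9, -1.6, -0.3]
grip_width: 0.014
```

{"fn": "servo_tool", "kwargs": {"moves": [[[0, 0, 0, 0, 0, 0, 1], [0, 0, 0, 0, 0, 0, 1], [0, 0, 0, 0, 0, 0, 1]]], "squeeze": 3}}

```text
time_s: 23.63
ee_pos: [0.5452, 0.08, 0.063]
eef_rot: [3.142, -0.0, 0.686]
force: [-0.9, -0.8, 2.2]
grip_width: 0.0141
```

```bash
python3 avg.py;python3 ov.py w18 90 100 290 250
```

```text
24.0333 F [ 0.02 -0.45  1.73] sd [0.43 0.38 0.51] M [-0.114 -0.039 -0.056] [0.036 0.041 0.024] [0.54526 0.08001 0.06305] [ 3.1415e+00 -3.0000e-04  6.8540e-01]
```

View pics/w18o.png

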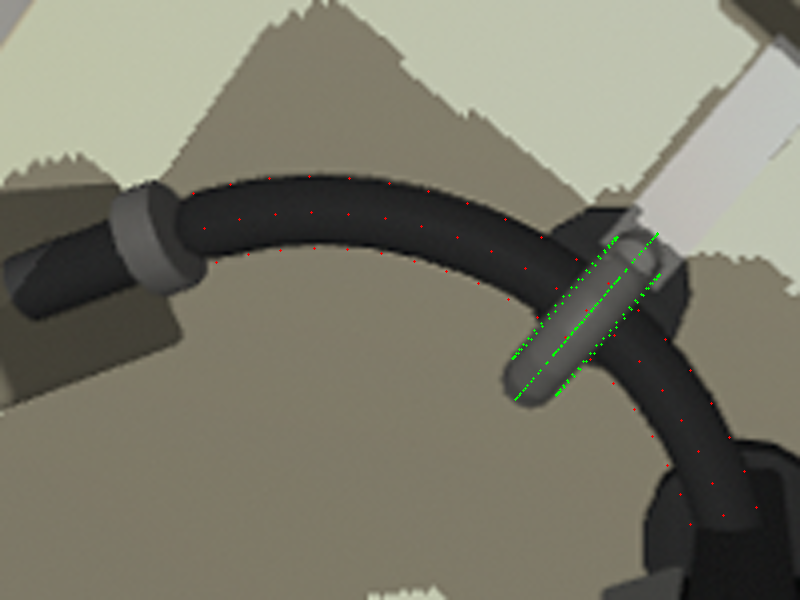

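{"fn": "servo_tool", "kwargs": {"moves": [[[0, 0, -0.002, -0.0002, -0.0008, 0, 1], [0, 0, -0.002, -0.0002, -0.0008, 0, 1], [0, 0, -0.002, -0.0002, -0.0008, 0, 1]]], "squeeze": 6}}

```text
time_s: 24.33
ee_pos: [0.545, 0.0801, 0.063]
eef_rot: [3.141, -0.0, 0.689]
force: [1.3, -1.7, 1.2]
grip_width: 0.014
```

```bash
python3 avg.py
```

```text
24.7333 F [ 2.34 -2.56  0.24] sd [0.6  0.56 0.38] M [-0.58  -0.534 -0.091] [0.06  0.031 0.024] [0.54498 0.08019 0.06303] [ 3.1414e+00 -3.0000e-04  6.8860e-01]
```

{"fn": "servo_tool", "kwargs": {"moves": [[[0, 0, 0, 0, 0, 0, 0.84], [0, 0, 0, 0, 0, 0, 0.8], [0, 0, 0, 0, 0, 0, 0.75], [0, 0, 0, 0, 0, 0, 0.7], [0, 0, 0, 0, 0, 0, 0.65], [0, 0, 0, 0, 0, 0, 0.65]]]}}

```text
time_s: 25.23
ee_pos: [0.5449, 0.0803, 0.063]
eef_rot: [-3.142, -0.0, 0.689]
force: [0.0, -0.6, -0.9]
grip_width: 0.0324
```

```bash
python3 avg.py;python3 ov.py w19 90 100 290 250
```

```text
25.6333 F [-0.08  0.07 -0.32] sd [0.4  0.4  0.29] M [-0.008 -0.025  0.   ] [0.03  0.019 0.02 ] [0.54495 0.08021 0.06305] [ 3.1414e+00 -3.0000e-04  6.8860e-01]
```

View pics/w19.png

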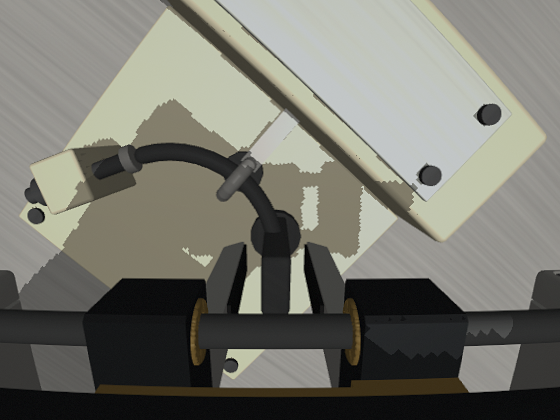

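View pics/w19o.png

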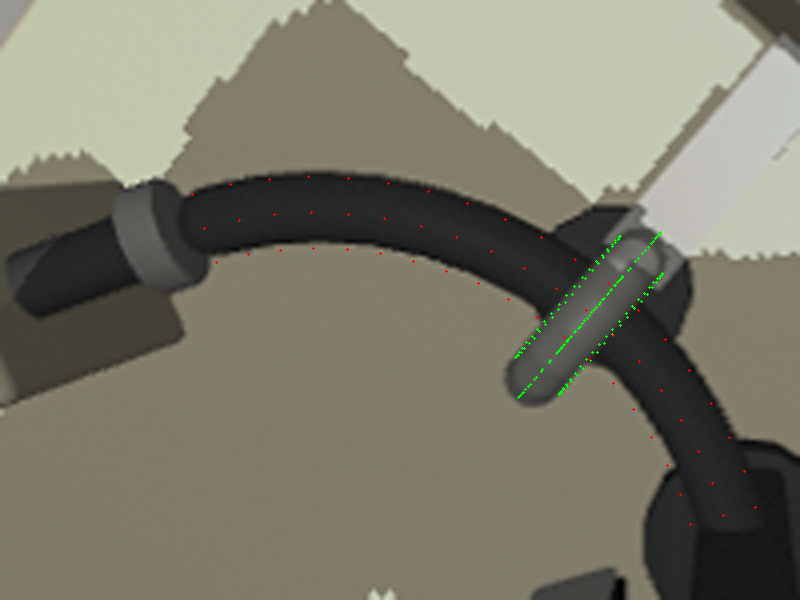

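{"fn": "servo_tool", "kwargs": {"moves": [[[0, 0, 0, 0, 0, -0.01, 0.65], [0, 0, 0, 0, 0, -0.03, 0.65], [0, 0, 0, 0, 0, -0.06, 0.65], [0, 0, 0, 0, 0, -0.1, 0.65], [0, 0, 0, -0.02, 0, -0.14, 0.65], [0, 0, 0, -0.05, 0, -0.17, 0.65], [0, 0, 0, -0.08, 0, -0.2, 0.65], [0, 0, 0, -0.08, 0, -0.2, 0.65], [0, 0, 0, -0.08, 0, -0.2, 0.65]]]}}

```text
time_s: 26.43
ee_pos: [0.5144, 0.0547, 0.1644]
eef_rot: [3.14, -0.002, 0.688]
force: [-0.4, 0.4, -0.2]
grip_width: 0.0328
```

Run:
```python
from h import *; from station import *
o=get_obs();print(o["time_s"],o["ee_pos"],o["eef_rot"],o["force"])
save("wrist","w20");save("scene","s20");save("top","t20")
im=cv2.imread("pics/w20.png");cv2.imwrite("pics/w20c.png",cv2.resize(im[60:260,120:360],None,fx=3.3,fy=3,interpolation=cv2.INTER_CUBIC))
im=cv2.imread("pics/s20.png");cv2.imwrite("pics/s20c.png",cv2.resize(im[190:300,290:410],None,fx=5,fy=5,interpolation=cv2.INTER_CUBIC))
```

```text
26.4333 [0.51444115 0.05465988 0.16435601] [ 3.13994781e+00 -2.34781473e-03  6.87801856e-01] [-0.36766095  0.4298176  -0.16894412]
```

View pics/w20.png

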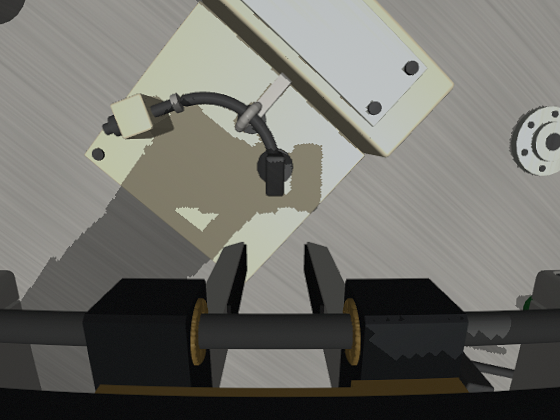

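View pics/s20c.png

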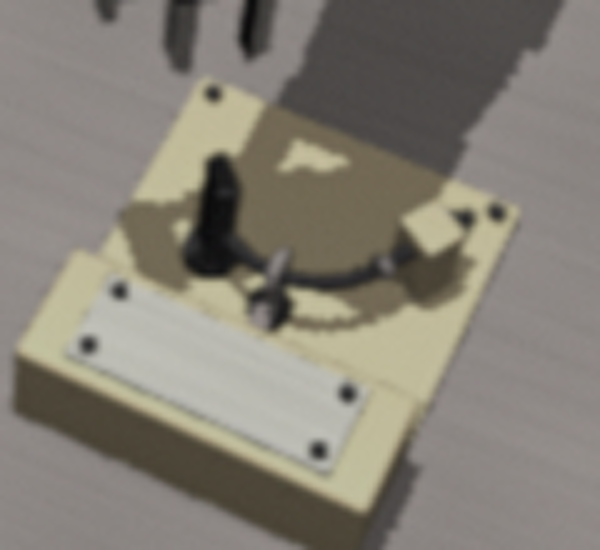

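View pics/t20.png

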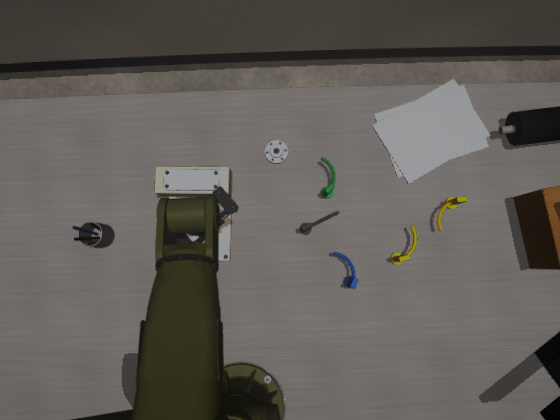

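The pin stands upright, its rod is through the eye, and the bystanders haven't moved. Next I'll check the nose contact closely.

Run:
```python
from h import *
im=cv2.imread("pics/w20.png");c=pickle.load(open("pics/w20.pkl","rb"))
cv2.imwrite("pics/w20c.png",cv2.resize(im[80:210,110:300],None,fx=4,fy=4,interpolation=cv2.INTER_CUBIC))
im=cv2.imread("pics/w19.png");cv2.imwrite("pics/w19z.png",cv2.resize(im[130:200,90:190],None,fx=8,fy=8,interpolation=cv2.INTER_CUBIC))
```

```text
(no output)
```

View pics/w20c.png

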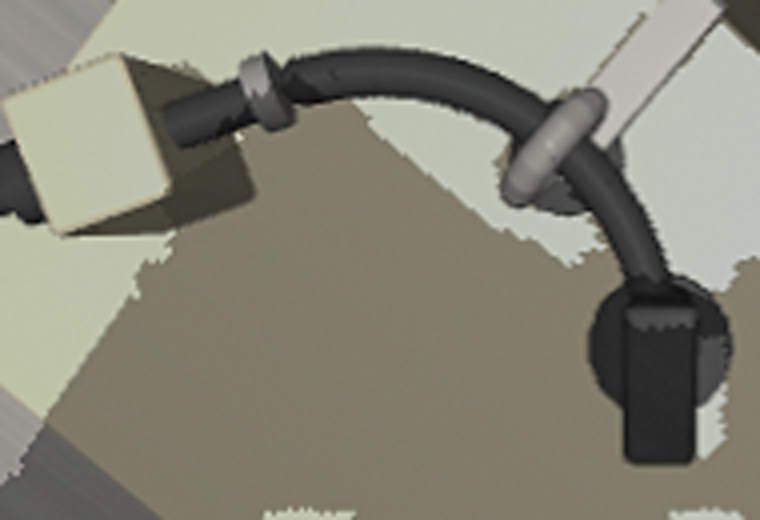

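View pics/w19z.png

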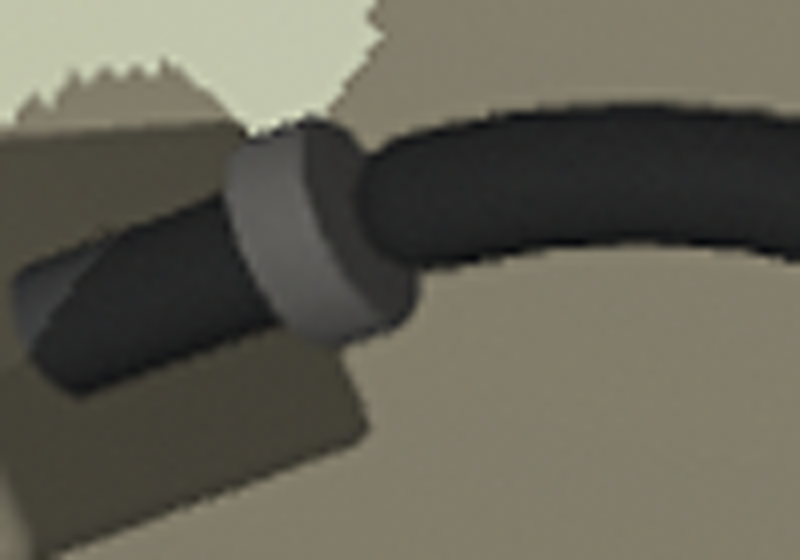

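```bash
python3 -c "
from station import *
print(get_obs()['time_s'],get_obs()['joint_vel'].round(3)); print(hand_in())"
```

```text
26.5833 [ 0.     0.009 -0.    -0.001  0.001  0.   ]
the job is handed in; nothing more can be done
None
```

The job is handed in at 26.6 s. I gripped the dark curved pin by its handle, swung its rod through the lock eye without measurable contact, and found the screw by touch about 5 degrees before mid-setting home.

**Press:** I built the force up in small steps and held about 9–10 N on the stop for over a second, with roughly 10.2 N in the last hold. The averaged force never went above about 10.5 N. I then eased off, lowered the foot onto the plate and nudged the nose lightly with about 3 N to seat it. Finally I opened the fingers and lifted clear.

**Last checks:**
- The wrist pictures show the pin upright on the plate, the rod in the eye and the nose against the screw, with no visible gap.
- The external force reads about zero.
- The spare, cup, flange and coloured look-alikes are where they started.

**What disagreed:**
- Early in the press, part of the force ran sideways to the screw axis. From the moments I took this as friction on the screw face. A light touch on the eye, up to about 3 N, can't be ruled out.
- The pin turned about 2 degrees in the grip while pressing.
- The final nose contact was judged from the light push and the pictures; I didn't measure it after release.

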